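Lock the controlled-reagent box on the lab bench

TASK

Lock the reagent box for the night: shut its lid, swing the open padlock's shackle round over the lugs, and push it straight down through both lug holes until the hidden pawl clicks and the shackle stays down by itself when you let go. Press slowly, feel for the click and never force the lock; leave the padlock in its pocket and the bottle, tube rack and tip box where they stand.

Things in the scene. Friction and masses are not known exactly. Their poses are not given: they have to be found in the camera images.
- lockbox: grey steel reagent box bolted to the bench, 170 deep (x) x 230 wide (y), rim 90 high; origin: centre of its underside; -x is its front, towards the robot; yaw varies. Mid-front: a padlock pocket (floor 45.5 above the bench, 55 wide x 26 deep inside, walls 15 high) and the box lug. Lid shut, its top is 93 high (raised panel 95, from 15 in; a handle along y, 102 high, 70 before the hinge)
- lid (a joint): hinge of the flat lid along the box's far top edge (rad): 0 = shut on the rim, grows as the front edge rises, starts at 0.5 to 0.95. A stiff hinge: the lid stays where it is left; pressing down on its top near the front edge with a few N (under 8) shuts it. It must be shut before the shackle is swung over the lugs
- lid_edge (a point): middle of the lid's front edge on its upper surface, 170 from the hinge line (moves with the lid)
- lid_hinge (a point): middle of the lid's hinge line, 90 above the bench
- lid_lug_hole (a point): centre of the round hole, 12 across, in the lid's lug, on its upper face. The lug is a tab 2 thick and 22 wide that reaches 27 out from the front; shut, it lies on the box lug, the holes in line, its top 92 above the bench
- box_lug_hole (a point): centre of the like hole in the box's own lug (2 thick), on its upper face, 90 above the bench and 14 in front of the box's face
- padlock: open brass padlock, loose, standing upright in the pocket with 1.5 to 2 play; body 52 wide (y, along the box's front) x 22 thick (x) x 40 high; origin: centre of its underside; 2.5 of air between its top and the box lug. Steel shackle of 8 round bar: heel leg at y = -15, toe leg 30 from the heel
- heel_axis (a point): top of the padlock body on the axis of the heel leg, the vertical axis about which the shackle swings
- toe_bore (a point): mouth of the toe's bore (10.5 wide) in the padlock's top, under the lug holes
- swing (a joint): turn of the shackle about the heel (rad): 0 = toe over its bore and the lug holes; grows as the toe swings out to the robot's side (counter-clockwise from above); starts at 1.2 to 2.3, range -0.35 to 2.6. Turns easily (under 1 N at the toe), stays where it is left
- shackle (a joint): how far the shackle is down (m): 0 = raised by its spring (2 to 5 N), toe tip 3.5 over the shut lid lug. The hidden pawl catches at 17 to 26 mm, not the same on every lock: resistance climbs over 5 mm to 9 to 14 N, falls away at the click, and a hard stop follows 1 to 2 mm after it. Unlatched it springs back to 0; latched it stays down. Over 28 N on the padlock would harm it
- crown (a point): top of the shackle's crown midway between its legs, where to press; raised, 96 above the padlock's underside. Straight part 6 long, corners rounded, 38 over both legs
- toe (a point): centre of the tip of the toe leg (5 wide at the tip, tapering to 8 over 4)
- media_bottle: bystander: glass bottle with blue cap, 70 across, 145 high, 0.4 kg; origin: centre of underside
- tube_rack: bystander: red tube rack with capped tubes, 70 x 110, 63 high; origin: centre of underside
- tip_box: bystander: blue pipette-tip box with pale lid, 80 x 115, 58 high; origin: centre of underside
Not all that is in view belongs to the job. Leave any purple or red look-alike of the padlock alone.

How it is judged:
By the outcome, as a careful person would: the job done as asked, in the order asked, and still so for the second after the job is handed in, with the robot touching nothing.
It also fails if it takes over 64 s, if anything falls off the work surface, if the arm or the gripper's body presses on something with over 40 N, if the wrist force passes 120 N, or if a joint passes its speed limit or range.

ROBOT

A 6-joint arm with a two-finger parallel gripper is mounted at the origin on the work surface. World frame = base frame: x ahead of the robot, y to its left, z up, the work surface at z = 0. Lengths are in m, angles in rad, forces in N, time in s.
With the tool pointing down it reaches from about 0.3 to 0.95 m from the base axis. Payload 3.1 kg.
Tool frame: the origin (TCP) lies between the finger pads; the fingertips stand 25 mm ahead of it and the grasp point (between the pads) lies 6 mm ahead of it (arm.nose_length is the distance from the TCP to the fingertips, in m); x points along the fingers, y is the direction in which the jaws open and shut, and the axes are right-handed (so a half turn about x gives the same grasp; the last joint's range is limited). The gripper opens to 85 mm and grips with 20 to 120 N. Pads are 22 mm wide; open, the fingers measure 114 mm over their backs; the gripper's body (76 mm by 85 mm) begins 54 mm behind the grasp point. The pads swing forward as they close: fully open they stand 13 mm farther back than shut.
Start: joints at [-1.318, 0.308, 1.634, -0, 1.2, -0.07], TCP at [0.198, -0.593, 0.256] pointing down, gripper open.
Joint ranges: [-3.06, 3.06], [-0.79, 1.96], [0.05, 2.63], [-1.19, 4.34], [0.05, 2.64], [-2.94, 2.94]. Speed limits (rad/s): [2.79, 2.79, 3.14, 3.14, 3.14, 3.14].

INTERFACE

Orientations are given as a unit quaternion [w, x, y, z].
In Python, from station import monitor, imaging, job, finder, arm gives the robot as it stands.
- The arm moves only by the tool step_arm, never from a script. Its argument "rows" is a list of rows, each a list of 5 numbers: the finger opening in cm, from 0 to 8.54, then the shift along the tool's x, y, z in cm, then the turn about the tool's x in rad. A call has 1 to 5 rows; each row is the pose to reach, as a shift and turn from the pose commanded when the call began, along the tool's axes at that moment; what a row does not reach only later rows make up. A row lasts 1/10 s, in which the tool goes at most 50 mm and 8.59 degrees, less where a joint would pass 70% of its speed; a pose out of reach is approached as far as the arm can. A call with a gripper value outside its range is refused whole. The fingers move at their own pace and stop on an object; the grip force is fixed at half the most. Time passes only in rows, so rows that repeat a pose let the fingers close. It gives the time, the measured TCP pose, the force and the opening at its end, in the units of the state.
- monitor.get_state(): the state, without advancing time (a new reading comes with each control period).
- imaging.capture(name): name is "scene" or "top"; returns (picture, depth): 384x512x3 uint8, red, green, blue; 384x512 float32, m along the optical axis (not along the pixel's ray), 0 where there is no reading.
- imaging.calibration(name): a dict with "intrinsics" (3x3 intrinsics, pixels), "R" (3x3) and "t" (3): a world point X has camera coordinates R X + t. Camera axes: x right, y down, z forward; pixel columns grow to the right and rows downward; lengths in m; the calibration is good to about 2 mm. A picture is of the moment at which its call begins. calibration takes no time and is no camera call.
- job.close_job(): hands the job in, once; it reports no verdict.
Trained networks look in the newest picture that a camera, given by its name, has taken for a name from the list of things; names that differ only in an ending like _2 or _b are one class to them, and where a whole thing is asked for, a point or a joint stands for the part that bears it (a point fixed in the world has none). Each returns a list of dicts, best first, with "p" (0 to 1); they miss things now and then, are a little off and sometimes report something else, mostly with a low value. They report only what shows in the picture. A call takes as long as a camera call. They do not tell look-alikes from the thing itself.
- finder.recognise(camera, target): "at" ([column, row] in pixels, amid what is visible of it).
- finder.masks_of(camera, target): "mask" (384x512 bool, what is visible of it) and "at" ([column, row] in pixels, amid what is visible of it).
- finder.tip_of(camera, target): "at" ([column, row] in pixels: a listed point, or the origin of a listed thing).
The state is a dict: "t": time; "joint_pos": joint angles; "joint_velocities": joint speeds; "tau": joint torques, N m; "position": TCP position; "ee_rot": TCP orientation; "wrist_force": force on the tool from outside, world axes, zero at the start; "ft_torque": the same for the moment, N m; "gripper_width": finger opening in m.
Only numpy, scipy, OpenCV 4.12 (cv2) and the standard library are available. Lean on these libraries where they do the work, as an engineer would, in place of code of your own. Each camera call takes 0.05 s, during which the arm holds its last target.

## Working session

There is one attempt and no reset: what is moved stays moved. The work goes in short steps, Python scripts to look and compute and a tool call to move; the robot and the scene stay as the last step left them, time stands still between calls to the robot, and variables do not carry over. Pictures are saved under pics/ and viewed, and the job is handed in when it is done.

Besides the shell and the picture viewer there is one more tool, called as name([rows], argument=value, ...), one row to a line, values as JSON. step_arm: Moves the arm, as the interface text tells. Its arguments: {"type":"object","properties":{"rows":{"type":"array","items":{"type":"array","items":{"type":"number"}}}},"required":["rows"]}

```bash
ls; mkdir -p pics; cat > h.py <<'E'
import numpy as np,cv2
from station import monitor,imaging,job,finder,arm
def cap(n,save=None):
    p,d=imaging.capture(n)
    if save: cv2.imwrite('pics/'+save+'.png',p[:,:,::-1])
    np.savez('/tmp/%s.npz'%n,p=p,d=d)
    return p,d
def w(cam,uv,z):
    c=imaging.calibration(cam);K=np.array(c['intrinsics']);R=np.array(c['R']);t=np.array(c['t'])
    return R.T@(np.linalg.inv(K)@np.array([uv[0],uv[1],1])*z-t)
def ray(cam,uv):
    c=imaging.calibration(cam);K=np.array(c['intrinsics']);R=np.array(c['R']);t=np.array(c['t'])
    return -R.T@t, R.T@(np.linalg.inv(K)@np.array([uv[0],uv[1],1.]))
def atz(cam,uv,z):
    o,d=ray(cam,uv); return o+d*(z-o[2])/d[2]
def proj(cam,X):
    c=imaging.calibration(cam);K=np.array(c['intrinsics']);x=np.array(c['R'])@np.array(X)+np.array(c['t']);x=K@x
    return x[:2]/x[2]
def tri(uv1,uv2,a='scene',b='top'):
    o1,d1=ray(a,uv1);o2,d2=ray(b,uv2)
    A=np.stack([d1,-d2],1);s=np.linalg.lstsq(A,o2-o1,rcond=None)[0]
    return (o1+d1*s[0]+o2+d2*s[1])/2, np.linalg.norm(o1+d1*s[0]-o2-d2*s[1])
E
python3 - <<'E'
from h import *
np.set_printoptions(precision=4,suppress=True)
for n in('scene','top'): cap(n,n+'0'); c=imaging.calibration(n);print(c['intrinsics'],c['R'],c['t'])
print(monitor.get_state())
for t in ['padlock','lid_edge','lid_hinge','box_lug_hole','heel_axis','toe_bore','crown','toe','lockbox','lid_lug_hole']:
    for n in('scene','top'):
        print(t,n,[(np.round(r['at'],1),round(r['p'],2)) for r in finder.tip_of(n,t)][:4])
print(monitor.get_state()['t'])
E
```

```text
pics
[[352.3265   0.     251.0771]
 [  0.     352.3265 190.4312]
 [  0.       0.       1.    ]] [[ 0.2048  0.9787 -0.0168]
 [ 0.7773 -0.1731 -0.6048]
 [-0.5949  0.1108 -0.7962]] [-0.1318 -0.3657  1.1626]
[[486.143    0.     264.6584]
 [  0.     486.143  189.0167]
 [  0.       0.       1.    ]] [[ 0.0147 -0.9995  0.028 ]
 [-0.9857 -0.0192 -0.1674]
 [ 0.1679 -0.0251 -0.9855]] [0.001  0.5419 1.052 ]
{'t': 0.1, 'joint_pos': array([-1.3177,  0.3089,  1.6351, -0.    ,  1.1997, -0.0697]), 'joint_velocities': array([-0.0009, -0.0025, -0.0036, -0.0011, -0.001 ,  0.    ]), 'tau': array([ -0.0012, -41.6408, -27.7644,  -0.0002,   0.004 ,  -0.    ]), 'position': array([ 0.1981, -0.592 ,  0.2551]), 'ee_rot': array([-0.1129, -0.6978, -0.1144,  0.698 ]), 'wrist_force': array([-0.573 ,  0.8771, -0.4031]), 'ft_torque': array([0.0081, 0.0132, 0.0215]), 'gripper_width': 0.08514542000258113}
padlock scene [(array([221.4, 154.4]), 0.95), (array([215.6, 180.3]), 0.78)]
padlock top [(array([275.1, 280.7]), 0.69), (array([301.8, 196. ]), 0.62), (array([290. , 239.6]), 0.55)]
lid_edge scene [(array([191.1, 18
[... 655 characters left out ...]
array([272.9, 279.6]), 0.52)]
crown scene [(array([205. , 177.5]), 0.72), (array([215.9, 126.2]), 0.57), (array([192.9, 176.7]), 0.5), (array([209.9, 159.1]), 0.43)]
crown top [(array([277.8, 280.8]), 0.59), (array([292.3, 237.9]), 0.47), (array([315.3, 192.1]), 0.43)]
toe scene [(array([196. , 186.9]), 0.61), (array([219.3, 164.5]), 0.61), (array([225.2, 141.1]), 0.49), (array([147.6, 194.5]), 0.23)]
toe top [(array([274. , 277.9]), 0.53), (array([289.6, 244.2]), 0.52), (array([316.9, 202.8]), 0.45)]
lockbox scene [(array([203.7, 253.9]), 0.63)]
lockbox top [(array([312.2, 153.9]), 0.67)]
lid_lug_hole scene [(array([201.4, 174.1]), 0.63)]
lid_lug_hole top [(array([311. , 149.1]), 0.57)]
1.1
```

```bash
python3 - <<'E'
import cv2
a=cv2.imread('pics/scene0.png');b=cv2.imread('pics/top0.png')
cv2.imwrite('pics/sceneb.png',cv2.resize(a,(800,600),interpolation=3))
cv2.imwrite('pics/topb.png',cv2.resize(b,(800,600),interpolation=3))
cv2.imwrite('pics/scenec.png',cv2.resize(a[100:220,130:290],(800,600),interpolation=2))
cv2.imwrite('pics/topc.png',cv2.resize(b[130:310,200:440],(800,600),interpolation=2))
E
```

```text
(no output)
```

View pics/sceneb.png

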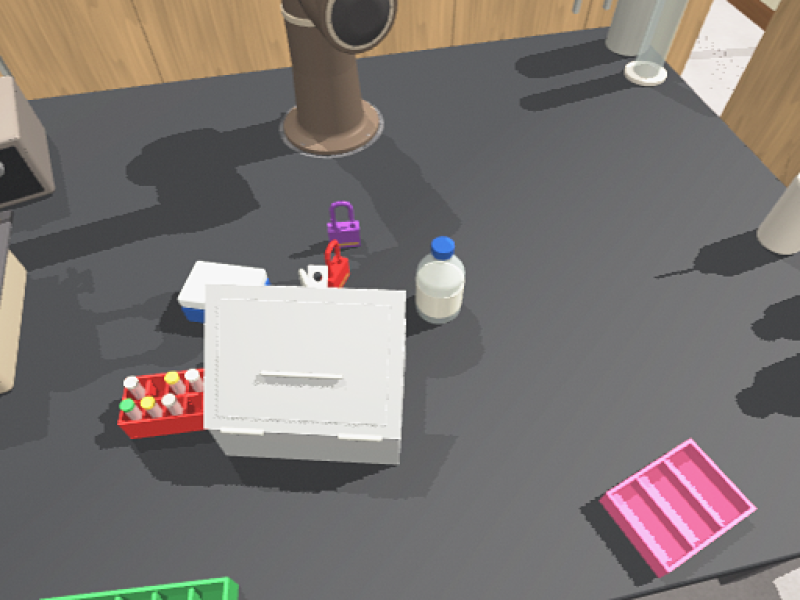

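View pics/topb.png

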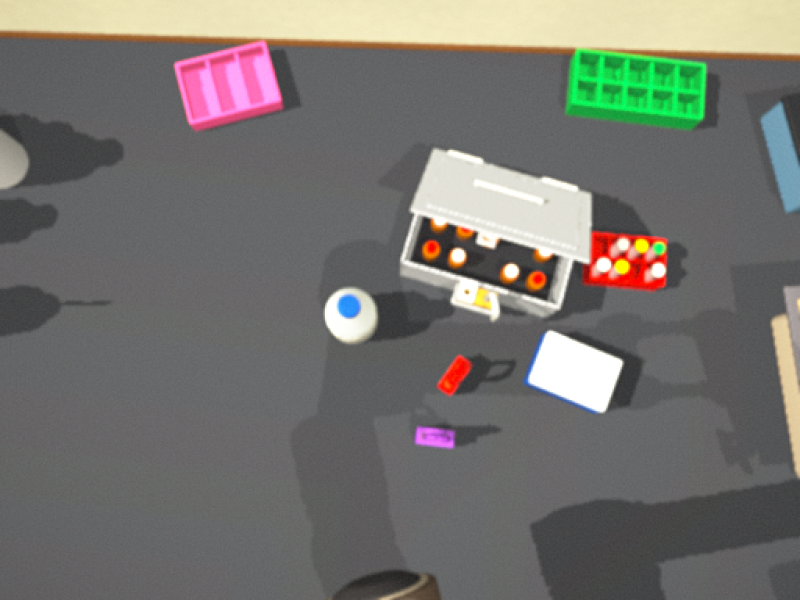

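View pics/scenec.png

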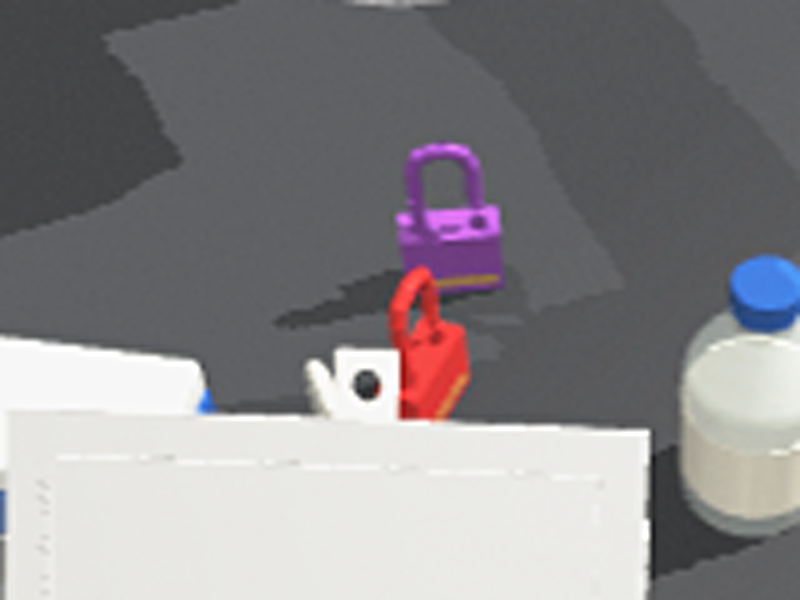

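View pics/topc.png

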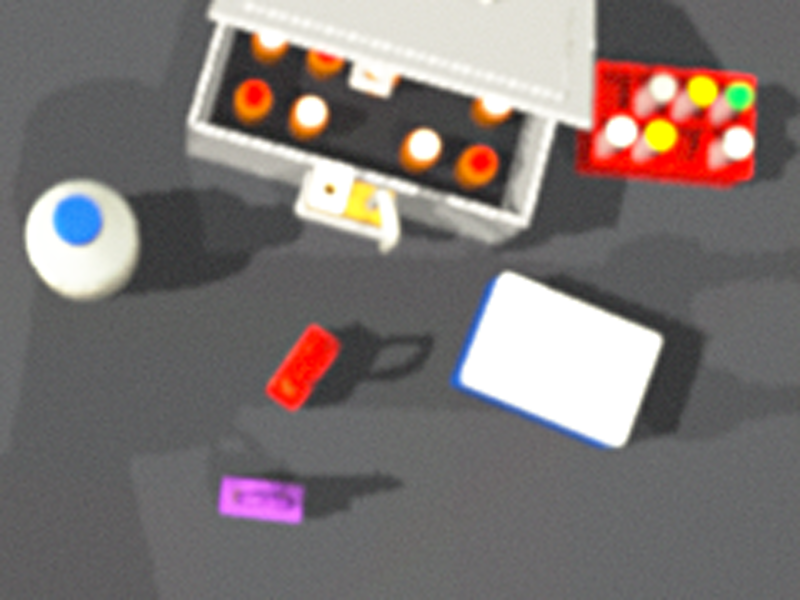

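The padlock meant is the brass one in the pocket, at top pixel (302,193). The red one at (290,240) and the purple one at (275,281) are loose look-alikes. In the scene camera the lid hides most of it.

```bash
python3 - <<'E'
from h import *
np.set_printoptions(precision=4,suppress=True)
h=atz('top',(326.2,110.2),.09);b=atz('top',(297.7,185.3),.09)
print('hinge',h,'lug',b,np.linalg.norm(h-b))
d=np.load('/tmp/top.npz')['d']
for uv in [(298,186),(299,187)]: print(uv,w('top',uv,d[uv[1],uv[0]]))
# rim corners guess in crop -> full (crop scale .3): front-left (190,128)->(257,168.4); front right (525,222)->(357.5,196.6)
for uv in [(257.,168.4),(357.5,196.6)]: print('corner',atz('top',uv,.09))
# lid corners in scene by depth; lid plane fit in top
m=finder.masks_of('top','lid'); print([(x['p'],x['at'],x['mask'].sum()) for x in m])
mm=cv2.erode(m[0]['mask'].astype(np.uint8),np.ones((5,5)))>0
v,u=np.nonzero(mm&(d>0)); P=np.array([w('top',(a,c),d[c,a]) for a,c in zip(u,v)])
c=np.median(P,0);
for _ in range(6):
    q=P-c; n=np.linalg.svd(q[:],full_matrices=False)[2][2]; r=np.abs(q@n); P=P[r<max(.003,2*np.median(r))]; c=P.mean(0)
n*=np.sign(n[2]);print('plane',c,n,'angle',np.arccos(n[2]),'yaw dir',np.arctan2(n[1],n[0]), len(P))
# other items heights
for nm in ['padlock','tip_box','media_bottle','tube_rack']:
  for x in finder.masks_of('top',nm)[:3]:
    v,u=np.nonzero(x['mask']&(d>0));P=np.array([w('top',(a,c),d[c,a]) for a,c in zip(u,v)])
    print(nm,round(x['p'],2),x['at'],P.min(0),P.max(0))
print(monitor.get_state()['t'])
E
```

```text
hinge [ 0.7156 -0.1235  0.09  ] lug [ 0.5438 -0.0602  0.09  ] 0.1830315803027068
(298, 186) [ 0.5457 -0.0627  0.0709]
(299, 187) [ 0.544  -0.0652  0.0682]
corner [0.5795 0.0288 0.09  ]
corner [ 0.5214 -0.1905  0.09  ]
[(0.95, [320.6, 130.7], np.int64(4921)), (0.19, [316.7, 193.0], np.int64(120))]Traceback (most recent call last):
  File "<stdin>", line 12, in <module>
  File "h.py", line 9, in w
    c=imaging.calibration(cam);K=np.array(c['intrinsics']);R=np.array(c['R']);t=np.array(c['t'])
ValueError: time passes only in moves, steps and waits
```

```bash
python3 - <<'E'
import re
s=open('h.py').read()
s=s.replace("def cap(","import pickle,os\n_C={}\ndef cal(n):\n    if not _C:\n        if os.path.exists('/tmp/cal.pkl'): _C.update(pickle.load(open('/tmp/cal.pkl','rb')))\n        else:\n            for k in('scene','top'): _C[k]=imaging.calibration(k)\n            pickle.dump(_C,open('/tmp/cal.pkl','wb'))\n    return _C[n]\ndef cap(",1)
a,b=s.split("def cap(");b=b.replace('imaging.calibration','cal');b=b.replace('''    return R.T@(np.linalg.inv(K)@np.array([uv[0],uv[1],1])*z-t)''','''    return R.T@(np.linalg.inv(K)@np.array([uv[0],uv[1],1])*z-t)
def cloud(cam,mask,d):
    c=cal(cam);K=np.array(c['intrinsics']);R=np.array(c['R']);t=np.array(c['t'])
    v,u=np.nonzero(mask&(d>0));z=d[v,u]
    return (np.stack([(u-K[0,2])*z/K[0,0],(v-K[1,2])*z/K[1,1],z],1)-t)@R''')
open('h.py','w').write(a+"def cap("+b)
E
python3 - <<'E'
from h import *
np.set_printoptions(precision=4,suppress=True)
cal('top')
d=np.load('/tmp/top.npz')['d'];ds=np.load('/tmp/scene.npz')['d']
for cam,dd in(('top',d),('scene',ds)):
    m=finder.masks_of(cam,'lid')
    mm=cv2.erode(m[0]['mask'].astype(np.uint8),np.ones((5,5)))>0
    P=cloud(cam,mm,dd);c=np.median(P,0)
    for _ in range(6):
        q=P-c; n=np.linalg.svd(q,full_matrices=False)[2][2]; r=np.abs(q@n); P=P[r<max(.003,2*np.median(r))]; c=P.mean(0)
    n*=np.sign(n[2]);print(cam,m[0]['p'],'plane',c,n,'angle',np.arccos(n[2]),'yaw',np.arctan2(n[1],n[0]),len(P))
    np.savez('/tmp/lid_%s.npz'%cam,m=m[0]['mask'])
for nm in ['padlock','tip_box','media_bottle','tube_rack']:
  for x in finder.masks_of('top',nm)[:3]:
    P=cloud('top',x['mask'],d)
    print(nm,round(x['p'],2),x['at'],P.min(0),P.max(0))
print(monitor.get_state()['t'])
E
```

```text
top 0.95 plane [ 0.6469 -0.1067  0.1584] [ 0.6379 -0.1778  0.7493] angle 0.7237978260880089 yaw -0.27176155491697757 3832
scene 0.78 plane [ 0.6568 -0.1053  0.1526] [ 0.6414 -0.1771  0.7465] angle 0.7280012535354033 yaw -0.26948214859495195 10460
padlock 0.6 [288.9, 238.0] [ 0.4016 -0.0684 -0.0025] [ 0.451  -0.0281  0.0988]
padlock 0.58 [309.5, 197.3] [ 0.499  -0.0994  0.0539] [ 0.5458 -0.0568  0.1433]
padlock 0.55 [276.4, 284.2] [ 0.3274 -0.0466 -0.0037] [0.355  0.0053 0.0976]
tip_box 0.97 [363.6, 237.8] [ 0.3787 -0.2884 -0.0011] [ 0.4896 -0.154   0.0637]
media_bottle 0.76 [224.4, 201.6] [ 0.4739  0.0645 -0.0028] [0.5557 0.1327 0.1495]
media_bottle 0.6 [309.1, 193.5] [ 0.4989 -0.1168 -0.0004] [ 0.5458 -0.0516  0.1433]
tube_rack 0.95 [401.0, 168.2] [ 0.5601 -0.3624 -0.0036] [ 0.6424 -0.2007  0.2069]
1.45
```

```bash
python3 - <<'E'
from h import *
from scipy.spatial.transform import Rotation as Ro
np.set_printoptions(precision=4,suppress=True)
print([a for a in dir(arm) if a[0]!='_'], arm.nose_length)
s=monitor.get_state();q=s['ee_rot'];R=Ro.from_quat([q[1],q[2],q[3],q[0]]).as_matrix();print(R)
d=np.load('/tmp/top.npz')['d']
yaw=-.271;ex=np.array([np.cos(yaw),np.sin(yaw)]);ey=np.array([-ex[1],ex[0]])
P=cloud('top',np.ones_like(d,bool),d);F=np.array([.552,-.079])
hx=F-.014*ex-.015*ey;print('heel',hx)
L=np.stack([(P[:,:2]-hx)@ex,(P[:,:2]-hx)@ey,P[:,2]],1)
k=(np.abs(L[:,0])<.05)&(np.abs(L[:,1])<.05)&(L[:,2]>.105)&(L[:,0]<.012)
for r in L[k]*1000: print(r.round(0))
E
```

```text
['IKError', 'nose_length'] 0.025
[[-0.      0.3172 -0.9483]
 [ 0.0001 -0.9483 -0.3172]
 [-1.     -0.0001  0.    ]]
heel [ 0.5345 -0.0897]
[ -2.   1. 133.]
[ -1.  -1. 133.]
[ -0.  -3. 133.]
[ -3.   2. 127.]
[ -4.   1. 134.]
[ -4.  -1. 138.]
[ -3.  -3. 136.]
[ -3.  -5. 136.]
[ -2.   2. 109.]
[ -5.   1. 124.]
[ -6.   0. 134.]
[ -6.  -2. 137.]
[ -6.  -4. 138.]
[ -6.  -5. 141.]
[ -4.   2. 109.]
[ -5.   0. 117.]
[ -8.  -0. 136.]
[ -8.  -2. 137.]
[ -8.  -4. 139.]
[ -7.  -6. 140.]
[ -6.  -1. 109.]
[ -6.  -3. 113.]
[-10.  -3. 137.]
[-10.  -5. 139.]
[ -9.  -7. 140.]
[ -9.  -9. 139.]
[-12.  -3. 137.]
[-12.  -5. 140.]
[-12.  -7. 141.]
[-12.  -9. 143.]
[-14.  -4. 139.]
[-14.  -6. 139.]
[-13.  -8. 138.]
[-13. -10. 140.]
[-16.  -6. 140.]
[-16.  -8. 141.]
[-15. -10. 140.]
[-19.  -7. 143.]
[-18.  -9. 141.]
[-17. -11. 142.]
[-17. -12. 143.]
[-20.  -7. 139.]
[-20.  -9. 143.]
[-19. -11. 139.]
[-18. -13. 138.]
[-22.  -8. 137.]
[-22. -10. 140.]
[-21. -12. 139.]
[-21. -14. 142.]
[-24.  -9. 137.]
[-23. -10. 139.]
[-22. -13. 136.]
[-22. -15. 137.]
[-25.  -9. 135.]
[-25. -11. 139.]
[-24. -13. 136.]
[-24. -15. 135.]
[-27. -10. 134.]
[-27. -12. 137.]
[-27. -14. 138.]
[-26. -15. 140.]
[-29. -11. 133.]
[-29. -12. 137.]
[-29. -14. 139.]
[-28. -16. 138.]
[-30. -12. 125.]
[-30. -13. 132.]
[-29. -15. 131.]
[-29. -17. 132.]
[-30. -12. 112.]
[-31. -13. 121.]
[-32. -14. 133.]
[-31. -16. 127.]
[-31. -18. 131.]
[-31. -12. 108.]
[-32. -14. 115.]
[-33. -15. 122.]
[-32. -17. 123.]
[-32. -17. 107.]
```

```bash
cat >> h.py <<'E'
from scipy.spatial.transform import Rotation as Ro
np.set_printoptions(precision=4,suppress=True)
yaw=-.271;ex=np.array([np.cos(yaw),np.sin(yaw)]);ey=np.array([-ex[1],ex[0]])
F=np.array([.552,-.079]); HEEL=F-.014*ex-.015*ey; HINGE=F+.17*ex
def delta(xyz,yang=None):
    s=monitor.get_state();q=s['ee_rot'];R=Ro.from_quat([q[1],q[2],q[3],q[0]]).as_matrix()
    print('tcp',s['position'],'f',s['wrist_force'],'w',s['gripper_width'],'t',s['t'])
    ya=np.arctan2(R[1,1],R[0,1])
    print('delta cm',R.T@(np.array(xyz)-s['position'])*100, 'yang',ya,'turn',None if yang is None else (ya-yang+np.pi)%(2*np.pi)-np.pi)
def box(a,b,z): # offset from HEEL in box axes, m
    return np.r_[HEEL+a*ex+b*ey,z]
E
python3 -c "
from h import *
delta(np.r_[HINGE-.112*ex,.32],yaw)"
```

```text
tcp [ 0.1982 -0.5927  0.2562] f [-0.3682  0.0365  0.5267] w 0.08565064555298814 t 1.45
delta cm [ -6.373  -34.2504 -54.6532] yang -1.2479889071495256 turn -0.9769889071495257
```

step_arm([
  [0,-5,0,0,0],
  [0,-6.5,-2.5,-4,0],
  [0,-6.5,-5,-8,0],
  [0,-6.5,-7.7,-12.3,0],
  [0,-6.5,-10.3,-16.5,0],
])

```text
t: 1.95
position: [0.3227, -0.4416, 0.3218]
ee_rot: [0.114, 0.698, 0.113, -0.698]
wrist_force: [0.3, -0.2, 0.1]
gripper_width: 0.0124
```

step_arm([
  [0,0,-2.6,-4.2,-0.14],
  [0,0,-5.2,-8.4,-0.28],
  [0,0,-7.8,-12.6,-0.42],
  [0,0,-10.4,-16.8,-0.56],
  [0,0,-13,-21,-0.7],
])

```text
t: 2.45
position: [0.4809, -0.2512, 0.3217]
ee_rot: [0.348, 0.616, 0.347, -0.615]
wrist_force: [0.6, 0.7, 0.6]
gripper_width: 0.0001
```

```bash
python3 -c "
from h import *
delta(np.r_[HINGE-.112*ex,.24],yaw)"
```

```text
tcp [ 0.4809 -0.2512  0.3217] f [0.6033 0.6667 0.5767] w 8.717102280741734e-05 t 2.45
delta cm [  8.167    2.7812 -19.9781] yang -0.5422634170470952 turn -0.27126341704709533
```

step_arm([
  [0,0,0.6,-4.5,-0.14],
  [0,0,1.2,-9,-0.271],
  [0,0,1.9,-13.5,-0.271],
  [0,4,2.4,-17,-0.271],
  [0,6,2.8,-20,-0.271],
])

```text
t: 2.95
position: [0.6086, -0.095, 0.2601]
ee_rot: [-0.426, -0.564, -0.427, 0.564]
wrist_force: [0.1, 0.4, 0.6]
gripper_width: 0.0003
```

```bash
python3 -c "
from h import *
delta(np.r_[HINGE-.112*ex,.22],yaw);cap('scene','s1');cap('top','t1')"
```

```text
tcp [ 0.6086 -0.095   0.2601] f [0.1401 0.4402 0.5681] w 0.0003333046220815469 t 2.95
delta cm [ 4.0078 -0.0832 -0.0283] yang -0.27596932162307686 turn -0.004969321623076617
```

View pics/s1.png

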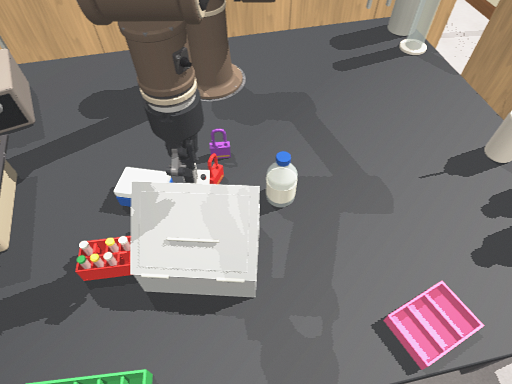

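```bash
python3 -c "
from h import *
print(proj('scene',[.6086,-.095,.235]),proj('scene',[.6086,-.095,.21]),proj('scene',np.r_[HINGE,.09]),proj('scene',np.r_[HINGE-.127*ex,.203]))
print(proj('top',np.r_[HINGE-.127*ex,.203]))
a=cv2.imread('pics/s1.png');cv2.imwrite('pics/s1c.png',cv2.resize(a[120:280,100:300],(800,600),interpolation=2))
a=cv2.imread('pics/t1.png');cv2.imwrite('pics/t1c.png',cv2.resize(a[80:260,220:460],(800,600),interpolation=2))
"
```

```text
[190.2218 179.7225] [192.4046 188.6177] [192.3187 275.7859] [194.5686 184.058 ]
[318.6455 150.6257]
```

View pics/s1c.png

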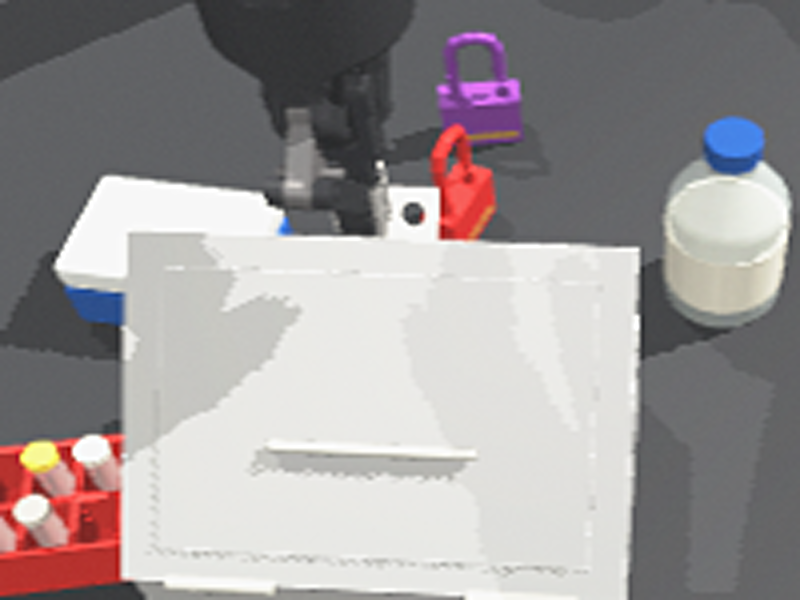

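View pics/t1c.png

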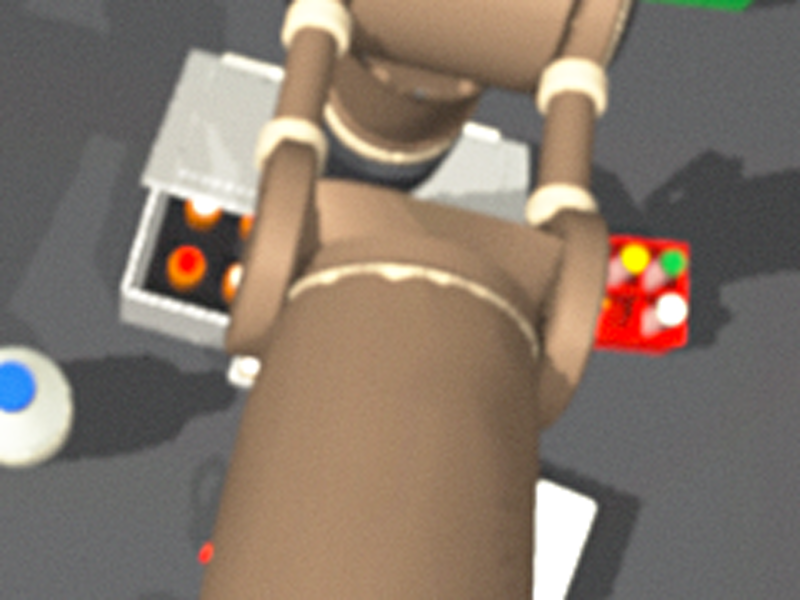

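```bash
python3 -c "
from h import *
z=np.load('/tmp/scene.npz');d=z['d']
for v in range(168,196,2):
  print(v,[ (lambda X:(round((X[:2]-HINGE)@ex*1000),round((X[:2]-HINGE)@ey*1000),round(X[2]*1000)))(w('scene',(u,v),d[v,u])) for u in (183,186,189,192,195)])
"
```

```text
168 [(-57, 13, 329), (-67, 14, 317), (-93, 9, 287), (-97, 13, 283), (-111, 13, 267)]
170 [(-54, 14, 328), (-66, 13, 314), (-78, 14, 300), (-90, 14, 286), (-107, 13, 266)]
172 [(-52, 14, 326), (-64, 13, 312), (-75, 14, 298), (-82, 16, 291), (-105, 13, 264)]
174 [(-51, 13, 323), (-62, 14, 310), (-73, 14, 297), (-82, 16, 286), (-104, 13, 259)]
176 [(-105, -9, 253), (-69, 10, 297), (-71, 14, 294), (-99, 9, 260), (-104, 12, 254)]
178 [(-302, -88, 0), (-97, -1, 257), (-97, 4, 258), (-98, 8, 256), (-105, 11, 248)]
180 [(-294, -86, 3), (-97, -2, 252), (260, 136, 702), (-98, 8, 252), (-105, 10, 243)]
182 [(-288, -86, 2), (-98, -4, 245), (-97, 2, 246), (-97, 7, 248), (-104, 10, 238)]
184 [(-124, -20, 206), (-124, -15, 206), (-124, -9, 206), (-124, -3, 207), (-124, 2, 207)]
186 [(-121, -20, 203), (-122, -15, 203), (-122, -9, 203), (-121, -3, 205), (-122, 2, 204)]
188 [(-118, -20, 202), (-118, -14, 202), (-118, -9, 202), (-119, -4, 202), (-120, 2, 201)]
190 [(-115, -20, 199), (-117, -15, 198), (-117, -9, 198), (-117, -4, 199), (-115, 2, 201)]
192 [(-112, -19, 197), (-113, -14, 196), (-113, -9, 197), (-113, -3, 197), (-114, 2, 197)]
194 [(-110, -19, 195), (-109, -14, 196), (-111, -9, 194), (-109, -3, 197), (-109, 3, 197)]
```

step_arm([
  [0,1.5,1.4,0,0],
  [0,3.2,1.4,0,0],
  [0,3.7,1.4,0,0],
  [0,4.2,1.4,0,0],
])

```text
t: 3.45
position: [0.6211, -0.1013, 0.2194]
ee_rot: [-0.426, -0.564, -0.426, 0.564]
wrist_force: [0.6, 0.4, -0.5]
gripper_width: 0.0001
```

step_arm([
  [0,0.5,-0.3,0,0],
  [0,1.0,-0.75,0,0],
  [0,1.5,-1.2,0,0],
  [0,2.2,-1.6,0,0],
  [0,2.9,-2.1,0,0],
])

```text
t: 3.95
position: [0.601, -0.095, 0.1902]
ee_rot: [0.427, 0.564, 0.426, -0.564]
wrist_force: [1.2, -2.2, 0.2]
gripper_width: -0.0
```

```bash
python3 -c "
from h import *
delta(np.r_[HINGE-.1288*ex,.1623],yaw)"
```

```text
tcp [ 0.601  -0.095   0.1902] f [ 1.2391 -2.2462  0.2464] w -3.652221901156153e-05 t 3.95
delta cm [ 2.7913 -1.035  -0.2241] yang -0.2769151285599753 turn -0.005915128559975447
```

step_arm([
  [0,0.7,-0.3,0,0],
  [0,1.4,-0.6,0,0],
  [0,2.1,-0.85,0,0],
  [0,2.8,-1.05,0,0],
  [0,3.5,-1.2,0,0],
])

```text
t: 4.45
position: [0.5892, -0.0913, 0.1544]
ee_rot: [-0.426, -0.564, -0.426, 0.564]
wrist_force: [-0.5, 0.1, 1.6]
gripper_width: -0.0004
```

```bash
python3 -c "
from h import *
delta(np.r_[HINGE-.1338*ex,.1404],yaw);cap('scene','s2')
a=cv2.imread('pics/s2.png');cv2.imwrite('pics/s2c.png',cv2.resize(a[120:280,100:300],(800,600),interpolation=2))
"
```

```text
tcp [ 0.5892 -0.0913  0.1544] f [-0.4783  0.1308  1.6217] w -0.0003834336274695988 t 4.45
delta cm [ 1.4038 -0.2966 -0.188 ] yang -0.2769963987509533 turn -0.005996398750953258
```

View pics/s2c.png

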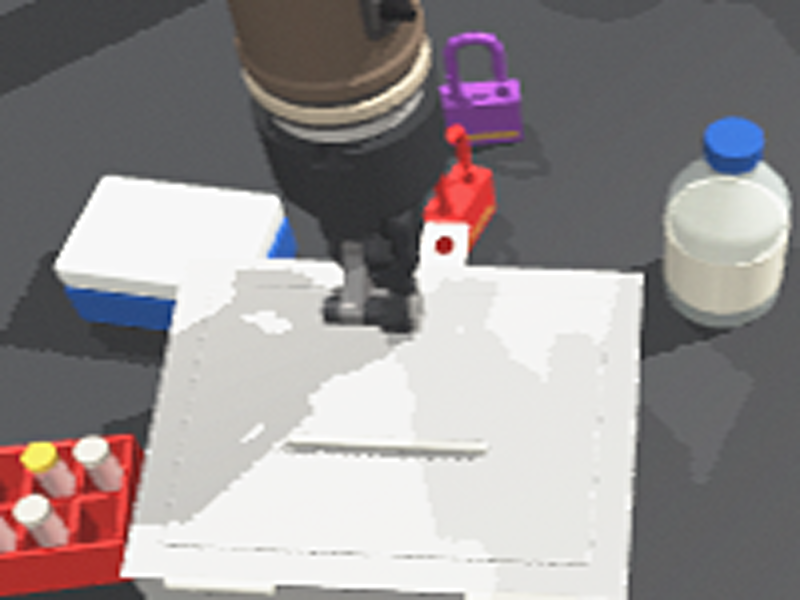

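Closing; the tips press on the lid near the front edge, crop pixel (375,320). Continue.

step_arm([
  [0,0.6,-0.15,-0.05,0],
  [0,1.2,-0.25,-0.1,0],
  [0,1.8,-0.3,-0.1,0],
  [0,2.3,-0.35,-0.1,0],
  [0,2.8,-0.35,-0.1,0],
])

```text
t: 5.0
position: [0.5863, -0.0896, 0.1267]
ee_rot: [-0.426, -0.564, -0.426, 0.564]
wrist_force: [-1.5, 0.2, 0.6]
gripper_width: 0.0
```

step_arm([
  [0,0.2,0,0,0],
  [0,0.4,0,0,0],
  [0,0.5,0,0,0],
])

```text
t: 5.3
position: [0.5865, -0.0896, 0.1221]
ee_rot: [-0.426, -0.564, -0.426, 0.564]
wrist_force: [-1.2, 0.6, 0.5]
gripper_width: 0.0
```

step_arm([
  [0,0.1,0,0,0],
  [0,0.2,0,0,0],
  [0,0.2,0,0,0],
])

```text
t: 5.6
position: [0.5868, -0.0897, 0.1203]
ee_rot: [0.426, 0.564, 0.426, -0.564]
wrist_force: [-0.3, 0.1, 0.9]
gripper_width: 0.0004
```

step_arm([
  [0,0.1,0,0,0],
  [0,0.1,0,0,0],
])

```text
t: 5.8
position: [0.5869, -0.0898, 0.1201]
ee_rot: [0.426, 0.564, 0.426, -0.564]
wrist_force: [-1.8, 1.3, 4.5]
gripper_width: 0.0001
```

step_arm([
  [0,0.1,0,0,0],
  [0,0.15,0,0,0],
  [0,0.15,0,0,0],
])

```text
t: 6.1
position: [0.587, -0.0898, 0.12]
ee_rot: [0.426, 0.564, 0.426, -0.564]
wrist_force: [-5.3, 1.1, 11.1]
gripper_width: 0.0003
```

```bash
python3 -c "
from h import *
cap('scene','s3');d=np.load('/tmp/scene.npz')['d']
m=finder.masks_of('scene','lid');mm=cv2.erode(m[0]['mask'].astype(np.uint8),np.ones((5,5)))>0
P=cloud('scene',mm,d);L=np.c_[(P[:,:2]-HINGE)@ex,(P[:,:2]-HINGE)@ey,P[:,2]]
for a in range(-170,0,17):
  k=(L[:,0]*1000>a)&(L[:,0]*1000<a+17); print(a,np.median(L[k,2]).round(4),L[k,1].min(),L[k,1].max())
a=cv2.imread('pics/s3.png');cv2.imwrite('pics/s3c.png',cv2.resize(a[120:280,100:300],(800,600),interpolation=2))
"
```

```text
-170 0.0937 -0.11012678368967886 0.11549562566482832
-153 0.0954 -0.11055284566438979 0.11561882312692716
-136 0.0955 -0.11026493992829996 0.11314260657658101
-119 0.0955 -0.11011375207200379 0.11412053231531707
-102 0.0955 -0.11046390844759112 0.11505600605060105
-85 0.0956 -0.11109946434755803 0.11512235949009006
-68 0.0956 -0.11091681530495166 0.11420369089741919
-51 0.0954 -0.11022119701659078 0.11412745235688605
-34 0.0954 -0.11047037853819824 0.11431006023923454
-17 0.0938 -0.11070814147775522 0.11413740060780377
```

View pics/s3c.png

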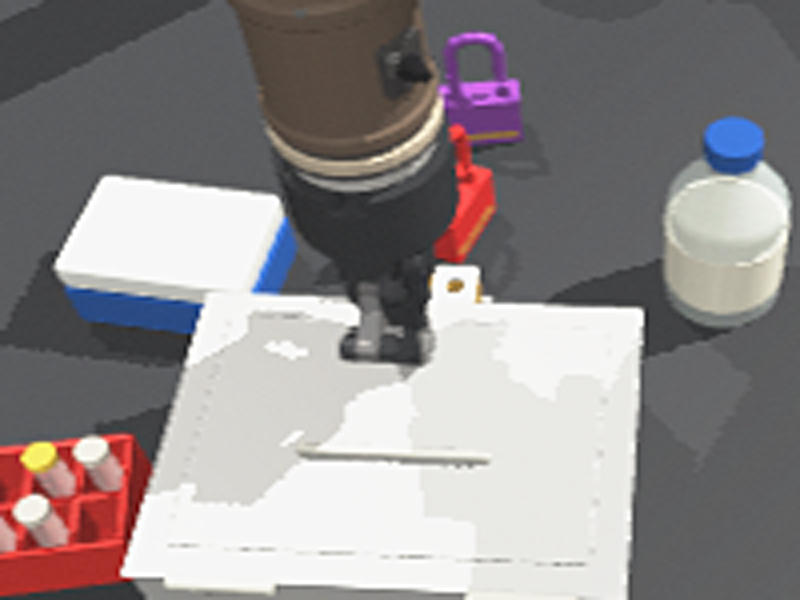

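step_arm([
  [0,-3,0,0,0],
  [0,-7,0,0,0],
  [0,-10,0,4,0],
  [0,-10,0,9,0],
  [0,-10,0,14,0],
])

```text
t: 6.7
position: [0.5493, -0.2258, 0.2199]
ee_rot: [0.428, 0.565, 0.425, -0.563]
wrist_force: [1.6, -0.4, -0.3]
gripper_width: 0.0001
```

step_arm([
  [0,0,0,5,0],
  [0,0,0,10,0],
  [0,0,0,13,0],
])

```text
t: 7.0
position: [0.5116, -0.3531, 0.2178]
ee_rot: [-0.426, -0.565, -0.425, 0.565]
wrist_force: [0.3, -0.1, 0.2]
gripper_width: -0.0002
```

```bash
python3 - <<'E'
from h import *
for n,c in(('scene',(110,230,150,310)),('top',(120,240,230,390))):
    p,d=cap(n,n+'4');a=p[c[0]:c[1],c[2]:c[3],::-1];cv2.imwrite('pics/%s4c.png'%n,cv2.resize(a,(800,600),interpolation=2))
R={}
for t in ['box_lug_hole','lid_lug_hole','heel_axis','toe_bore','crown','toe','lid_edge','lid_hinge']:
    for n in('scene','top'):
        R[t,n]=finder.tip_of(n,t);print(t,n,[(np.round(r['at'],1),round(r['p'],2)) for r in R[t,n]][:4])
d=np.load('/tmp/top.npz')['d']
for cam in('top','scene'):
  d=np.load('/tmp/%s.npz'%cam)['d']
  P=cloud(cam,np.ones_like(d,bool),d)
  L=np.stack([(P[:,:2]-HEEL)@ex,(P[:,:2]-HEEL)@ey,P[:,2]],1)
  k=(np.abs(L[:,0])<.05)&(np.abs(L[:,1])<.05)&(L[:,2]>.13)&(L[:,2]<.15)
  Q=L[k];c=Q.mean(0);dirn=np.linalg.svd(Q[:,:2]-c[:2])[2][0];t=(Q[:,:2]-c[:2])@dirn
  print(cam,len(Q),c,dirn,'swing',np.arctan2(-dirn[0],dirn[1]),'ends',c[:2]+dirn*t.min(),c[:2]+dirn*t.max(),'zmax',np.percentile(Q[:,2],95))
print(monitor.get_state()['t'])
E
```

```text
box_lug_hole scene [(array([211.9, 198.1]), 0.64)]
box_lug_hole top [(array([296.6, 187.3]), 0.6)]
lid_lug_hole scene [(array([214., 193.]), 0.67), (array([193.2, 274.8]), 0.16)]
lid_lug_hole top [(array([296.4, 186.7]), 0.84)]
heel_axis scene [(array([198.2, 196.3]), 0.77), (array([212.9, 145. ]), 0.77)]
heel_axis top [(array([287.5, 280.6]), 0.7), (array([395.4, 172.7]), 0.62), (array([296.5, 232.6]), 0.56), (array([313.7, 189.3]), 0.49)]
toe_bore scene [(array([227.1, 145. ]), 0.88), (array([218.2, 166.1]), 0.59), (array([213.7, 195.3]), 0.52)]
toe_bore top [(array([299.4, 188.2]), 0.72), (array([284.4, 242.9]), 0.56), (array([270.8, 279.2]), 0.54)]
crown scene [(array([208.8, 157.7]), 0.66), (array([112.3, 261.7]), 0.56), (array([195.4, 175.5]), 0.43), (array([215.1, 131.7]), 0.41)]
crown top [(array([276.3, 279. ]), 0.62), (array([291.2, 237.9]), 0.61), (array([315.2, 193.9]), 0.39)]
toe scene [(array([224.2, 141.2]), 0.68), (array([198.3, 186.2]), 0.62), (array([218.7, 162.6]), 0.41)]
toe top [(array([290.1, 242.2]), 0.63), (array([271.1, 277.7]), 0.6), (array([310.9, 203.4]), 0.42)]
lid_edge scene [(array([204.5, 201.6]), 0.89), (array([206.9, 207. ]), 0.69)]
lid_edge top [(array([303.9, 182.3]), 0.8), (array([295.5, 186.6]), 0.21)]
lid_hinge scene [(array([193.4, 277.3]), 0.96)]
lid_hinge top [(array([328.5, 113.5]), 0.92)]
top 59 [-0.016  -0.0082  0.1376] [-0.8868 -0.4621] swing 2.0511437121105978 ends [-0.0007 -0.0003] [-0.0299 -0.0155] zmax 0.14159476720614012
scene 50 [-0.0074 -0.0037  0.1384] [0.8786 0.4775] swing -1.073015048156901 ends [-0.023  -0.0121] [0.0034 0.0022] zmax 0.14294228275771156
7.9
```

View pics/scene4c.png

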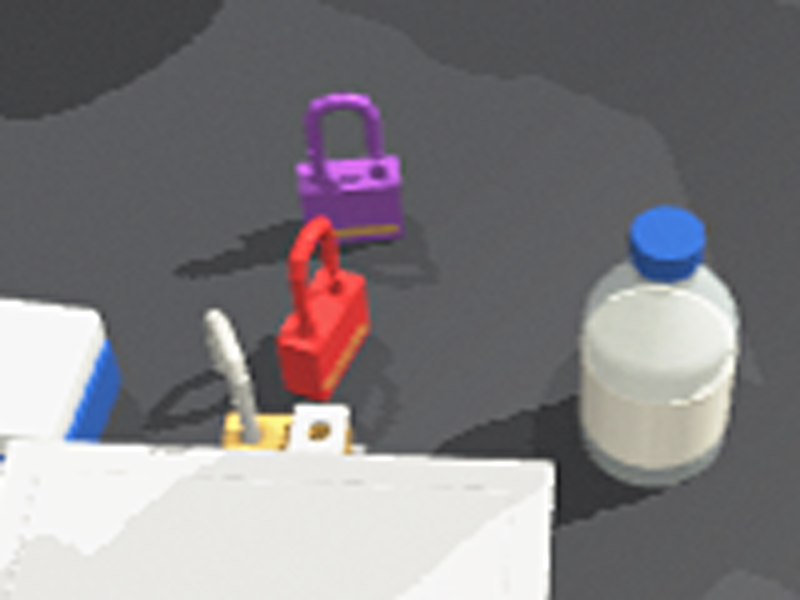

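View pics/top4c.png

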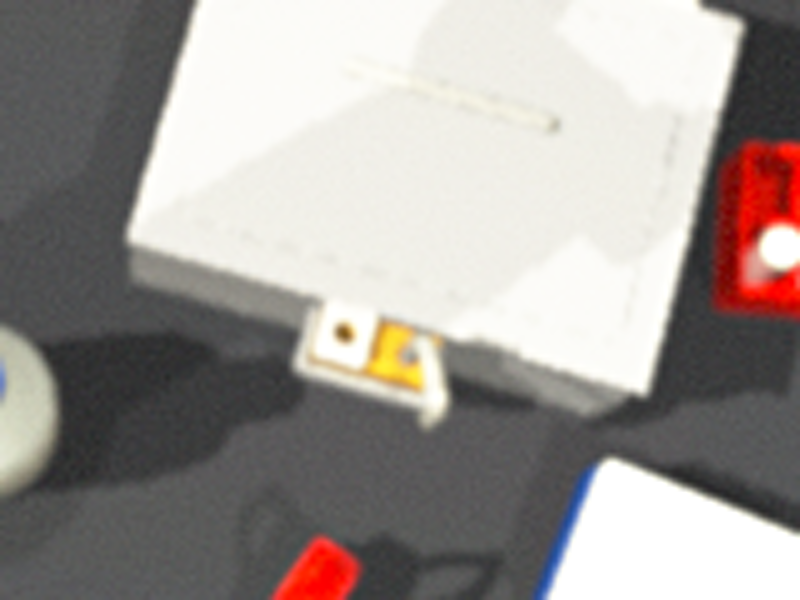

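```bash
python3 -c "
from h import *
for uv in ((299,186.6),(296.5,186.8)): X=atz('top',uv,.092); print('hole top',(X[:2]-HEEL)@ex,(X[:2]-HEEL)@ey)
for uv in ((214,196),(213.5,193)): X=atz('scene',uv,.092); print('hole scene',(X[:2]-HEEL)@ex,(X[:2]-HEEL)@ey)
delta(box(-.035,-.050,.145),yaw)"
```

```text
hole top -0.0012545527084820984 0.02748496455962491
hole top -0.003234211065177985 0.03256857342560559
hole scene 0.0012913827885316625 0.03201055464358603
hole scene -0.006680178730265904 0.029888642520179184
tcp [ 0.5128 -0.3493  0.2178] f [-0.3806 -0.0475 -0.5461] w 1.6824044850833158e-05 t 7.9
delta cm [  7.2788  -8.4779 -20.5469] yang -0.27689886235021777 turn -0.005898862350217637
```

step_arm([
  [0,0,-2,-5,0],
  [0,0,-4,-10,0],
  [0,0,-6.5,-15,0],
  [0,2,-8.5,-19,-0.006],
  [0,5,-8.5,-20.5,-0.006],
])

```text
t: 8.4
position: [0.488, -0.1269, 0.17]
ee_rot: [0.43, 0.564, 0.427, -0.561]
wrist_force: [0.7, -0.5, -0.6]
gripper_width: 0.0004
```

step_arm([
  [0,2,0,0,0],
  [0,3,0,0,0],
  [0,3,0,0,0],
])

```text
t: 8.7
position: [0.4862, -0.1288, 0.1366]
ee_rot: [-0.427, -0.562, -0.429, 0.564]
wrist_force: [-0.1, 1.4, 0.1]
gripper_width: 0.0
```

```bash
python3 -c "
from h import *
delta(box(-.035,-.030,.137),yaw)"
```

```text
tcp [ 0.4862 -0.1288  0.1366] f [-0.103   1.3894  0.0743] w 9.41125440966018e-06 t 8.7
delta cm [-0.0425  0.1104 -2.0616] yang -0.2710060977558681 turn -6.097755868239574e-06
```

step_arm([
  [0,0,0,-1,0],
  [0,0,0,-1.8,0],
  [0,0,0,-2.4,0],
  [0,0,0,-2.9,0],
])

```text
t: 9.1
position: [0.4952, -0.1008, 0.1385]
ee_rot: [0.428, 0.563, 0.428, -0.563]
wrist_force: [-1.2, -0.6, -0.2]
gripper_width: -0.0003
```

step_arm([
  [0,0,0,-0.5,0],
  [0,0,0,-1,0],
  [0,0,0,-1.5,0],
  [0,0,0,-2,0],
])

```text
t: 9.5
position: [0.5004, -0.0814, 0.1378]
ee_rot: [0.428, 0.563, 0.428, -0.563]
wrist_force: [0.2, -0.9, 0.7]
gripper_width: -0.0001
```

```bash
python3 -c "
from h import *
delta(box(-.035,0.005,.137),yaw);cap('scene','s5')
a=cv2.imread('pics/s5.png');cv2.imwrite('pics/s5c.png',cv2.resize(a[110:230,150:310],(800,600),interpolation=2))"
```

```text
tcp [ 0.5004 -0.0814  0.1378] f [ 0.1858 -0.8593  0.6755] w -6.368529941784245e-05 t 9.5
delta cm [ 0.0777  0.0019 -0.6142] yang -0.27098701368949835 turn 1.2986310501617027e-05
```

View pics/s5c.png

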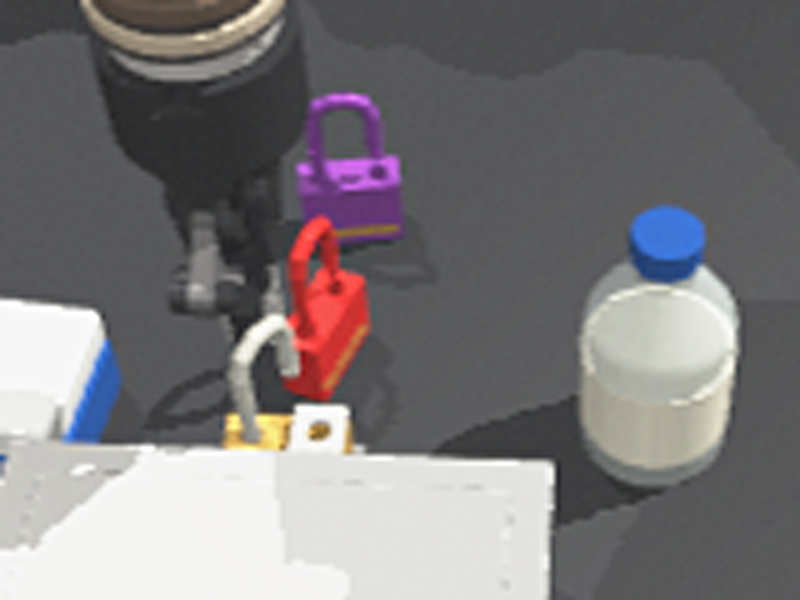

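The shackle follows: the toe is now at crop pixel (288,368), about s≈1. I keep swinging it.

step_arm([
  [0,0,0,-0.6,0],
  [0,0,0,-1.2,0],
  [0,0,0.2,-1.6,0],
  [0,0,0.5,-2,0],
  [0,0,0.8,-2.2,0],
])

```text
t: 10.05
position: [0.514, -0.0622, 0.1377]
ee_rot: [0.428, 0.563, 0.428, -0.563]
wrist_force: [-0.3, -0.4, 0.8]
gripper_width: 0.0002
```

step_arm([
  [0,0,0.2,0,0],
  [0,0,0.4,0,0],
  [0,0,0.5,0,0],
])

```text
t: 10.35
position: [0.5188, -0.0642, 0.1378]
ee_rot: [0.428, 0.563, 0.428, -0.563]
wrist_force: [0.0, 0.5, 0.3]
gripper_width: -0.0002
```

```bash
cat > look.py <<'E'
from h import *
import sys
k=sys.argv[1]
def sw():
  for cam in('top','scene'):
    d=np.load('/tmp/%s.npz'%cam)['d'];P=cloud(cam,np.ones_like(d,bool),d)
    L=np.stack([(P[:,:2]-HEEL)@ex,(P[:,:2]-HEEL)@ey,P[:,2]],1)
    k=(np.hypot(L[:,0],L[:,1])<.04)&(L[:,2]>.12-float(sys.argv[2]))&(L[:,2]<.147)&(L[:,0]>float(sys.argv[3]))
    Q=L[k]
    if len(Q)<5: print(cam,'none');continue
    c=Q.mean(0);dirn=np.linalg.svd(Q[:,:2]-c[:2])[2][0];dirn*=np.sign(dirn[1]);t=(Q[:,:2]-c[:2])@dirn
    print(cam,len(Q),c,'swing',np.arctan2(-dirn[0],dirn[1]),'ends',c[:2]+dirn*t.min(),c[:2]+dirn*t.max(),'zmax',np.percentile(Q[:,2],95))
delta(box(-.019,.02,.137),yaw)
for n,c in(('scene',(150,210,170,250)),('top',(160,220,270,350))):
    p,d=cap(n,n+k);a=p[c[0]:c[1],c[2]:c[3],::-1];cv2.imwrite('pics/%s%sc.png'%(n,k),cv2.resize(a,(800,600),interpolation=2))
sw()
E
python3 look.py 6 0 -.012
```

```text
tcp [ 0.5188 -0.0642  0.1378] f [0.0417 0.5017 0.3393] w -0.00018990722042932628 t 10.35
delta cm [0.0801 0.2918 0.0426] yang -0.2712402972802745 turn -0.00024029728027441521
top none
scene 104 [0.0019 0.017  0.1352] swing 0.41521053950424786 ends [ 0.0099 -0.001 ] [-0.0051  0.0329] zmax 0.1420253889512325
```

View pics/scene6c.png

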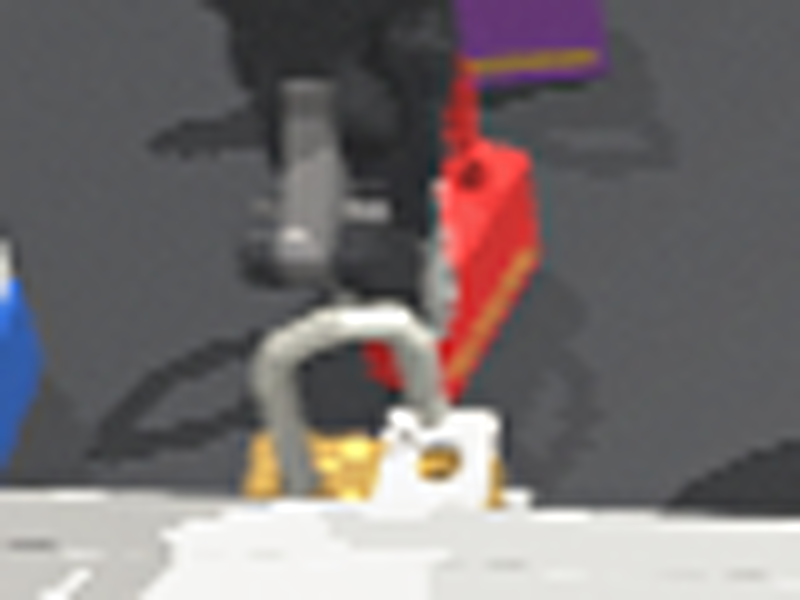

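step_arm([
  [0,0,0.15,0,0],
  [0,0,0.3,0,0],
  [0,0,0.3,0,0],
])

```text
t: 10.75
position: [0.5215, -0.0648, 0.1377]
ee_rot: [-0.428, -0.563, -0.428, 0.563]
wrist_force: [-0.4, 1.0, -0.4]
gripper_width: -0.0001
```

step_arm([
  [0,0,0.15,0,0],
  [0,0,0.15,0,0],
])

```text
t: 10.95
position: [0.5229, -0.0653, 0.1377]
ee_rot: [-0.428, -0.563, -0.428, 0.563]
wrist_force: [0.0, 0.8, -0.0]
gripper_width: -0.0002
```

```bash
python3 look.py 7 0 -.012
```

```text
tcp [ 0.5229 -0.0653  0.1377] f [ 0.0095  0.8359 -0.0313] w -0.00018931381808649789 t 10.95
delta cm [ 0.0687 -0.1329  0.0455] yang -0.27099808745301535 turn 1.912546984783603e-06
top none
scene 115 [0.0031 0.0189 0.135 ] swing 0.4690923608051398 ends [0.0127 0.    ] [-0.0059  0.0367] zmax 0.14295972253087055
```

View pics/scene7c.png

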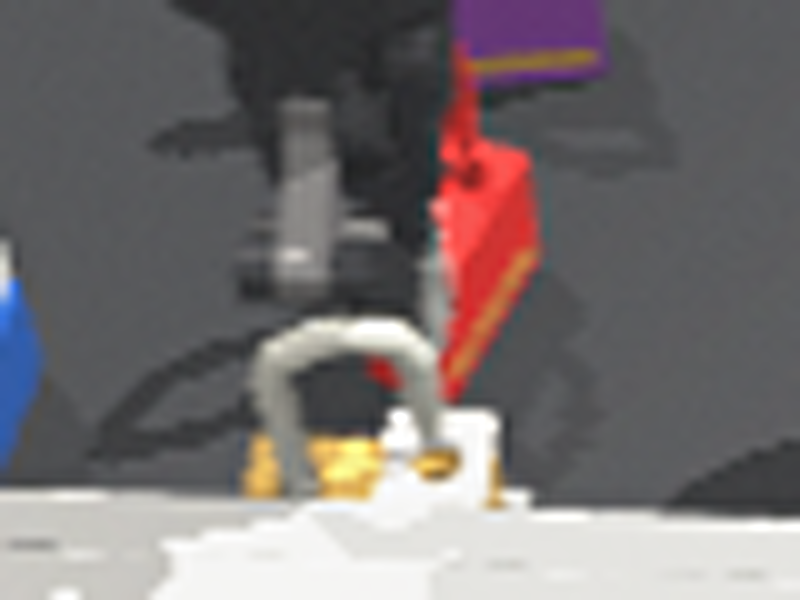

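step_arm([
  [0,0,0.15,0,0],
  [0,0,0.3,0,0],
  [0,0,0.3,0,0],
])

```text
t: 11.35
position: [0.5261, -0.0662, 0.1378]
ee_rot: [0.428, 0.563, 0.428, -0.563]
wrist_force: [-0.1, 0.5, -0.7]
gripper_width: 0.0
```

```bash
python3 look.py 8 0 -.012
```

```text
tcp [ 0.5261 -0.0662  0.1378] f [-0.1075  0.4732 -0.7041] w 4.269398703510246e-06 t 11.35
delta cm [ 0.0808 -0.4589  0.0416] yang -0.2709276077618674 turn 7.23922381324904e-05
top none
scene 116 [0.0044 0.0201 0.135 ] swing 0.40913018190311545 ends [0.013  0.0003] [-0.0033  0.0378] zmax 0.1432984640078487
```

View pics/scene8c.png

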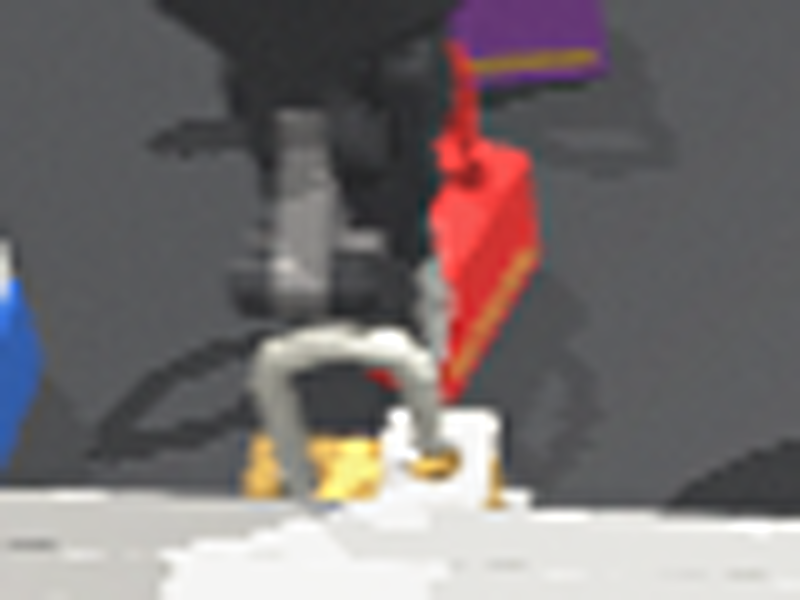

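```bash
cat > ov.py <<'E'
from h import *
import sys
# best-match swing by silhouettes: project tube
def pts(s,drop=0,off=(0,0)):
    d=np.array([-np.sin(s),np.cos(s)])
    P=[]
    for z in np.linspace(.09,.127,12): P.append((0,z))
    for a in np.linspace(0,np.pi/2,6): P.append((.010*(1-np.cos(a)),.1275+.010*np.sin(a)))
    for a in np.linspace(np.pi/2,0,6): P.append((.030-.010*(1-np.cos(a)),.1275+.010*np.sin(a)))
    for z in np.linspace(.127,.0955,12): P.append((.030,z))
    return [box(off[0]+r*d[0],off[1]+r*d[1],z-drop) for r,z in P]
if __name__=='__main__':
    k=sys.argv[1];x0,y0=170,150
    a=cv2.imread('pics/scene%s.png'%k)[150:210,170:250];a=cv2.resize(a,(800,600),interpolation=2)
    drop=float(sys.argv[2]) if len(sys.argv)>2 else 0
    for s,col in((0,(0,0,255)),(.2,(0,255,0)),(.4,(255,0,0))):
        q=np.array([((proj('scene',X)-[x0,y0]+.5)*10) for X in pts(s,drop)]).astype(int)
        cv2.polylines(a,[q.reshape(-1,1,2)],False,col,1)
    q=(proj('scene',box(0,.03,.092))-[x0,y0]+.5)*10; cv2.circle(a,tuple(q.astype(int)),4,(255,0,255),-1)
    cv2.imwrite('pics/ov%s.png'%k,a)
E
python3 ov.py 8; python3 ov.py 7
```

```text
(no output)
```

View pics/ov8.png

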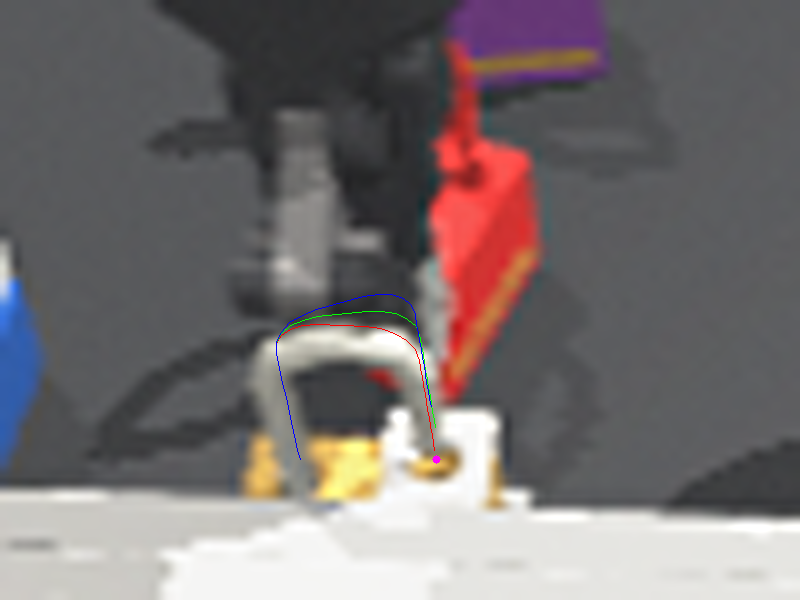

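```bash
sed -i 's/((0,(0,0,255)),(.2,(0,255,0)),(.4,(255,0,0)))/(((0,(0,0,255)),(.2,(0,255,0)),(.4,(255,0,0))) if len(sys.argv)<4 else ((float(sys.argv[3]),(0,0,255)),))/' ov.py; python3 ov.py 4 0 2.05
```

```text
(no output)
```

View pics/ov4.png

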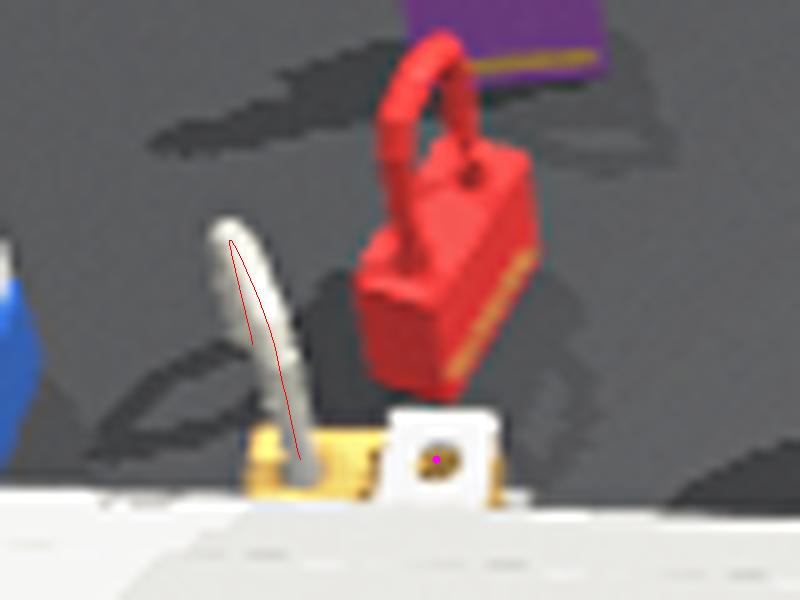

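step_arm([
  [0,0,-0.2,0,0],
  [0,0,-0.5,0,0],
  [0,0,-1.5,0,0],
  [0,-2,-2.5,0,0],
  [0,-6,-2.5,1,0],
])

```text
t: 11.95
position: [0.4941, -0.0672, 0.1946]
ee_rot: [-0.425, -0.56, -0.431, 0.565]
wrist_force: [1.2, 0.1, -0.2]
gripper_width: 0.0002
```

```bash
python3 look.py 9 0 -.03;python3 ov.py 9
```

```text
tcp [ 0.4941 -0.0672  0.1946] f [ 1.1809  0.0939 -0.1869] w 0.00017939205146451416 t 11.95
delta cm [ 5.7286  2.6545 -0.9096] yang -0.2697393646510807 turn 0.0012606353489195143
top none
scene 90 [0.0004 0.0164 0.1345] swing 0.13086556895678328 ends [ 0.0028 -0.0021] [-0.0021  0.0349] zmax 0.14189150243784374
```

View pics/ov9.png

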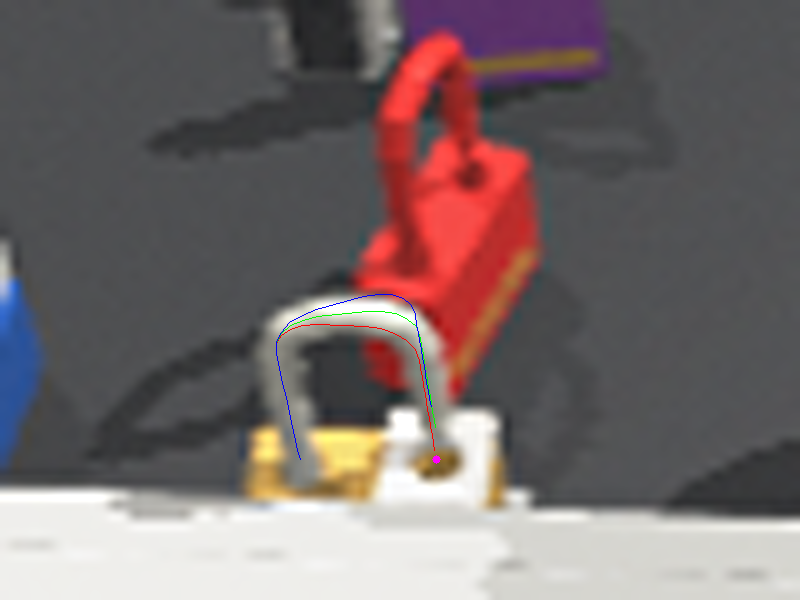

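```bash
python3 -c "
from h import *
delta(box(0,.015,.147),yaw)"
```

```text
tcp [ 0.502  -0.0702  0.2029] f [ 1.1912 -0.9167  0.6359] w 5.129847133792562e-05 t 12.05
delta cm [ 5.6302  3.5908 -0.4954] yang -0.2712850836126617 turn -0.0002850836126615519
```

step_arm([
  [8.5,0,0,0,0],
  [8.5,0,1.8,-0.2,0],
  [8.5,0,3.6,-0.5,0],
  [8.5,0,3.6,-0.5,0],
  [8.5,0,3.6,-0.5,0],
])

```text
t: 12.55
position: [0.5337, -0.0734, 0.1963]
ee_rot: [-0.427, -0.562, -0.429, 0.564]
wrist_force: [0.8, 0.7, 0.1]
gripper_width: 0.0726
```

step_arm([
  [8.5,3,0,0,0],
  [8.5,5.6,0,0,0],
  [7,5.6,0,0,0],
  [6,5.6,0,0,0],
  [5,5.6,0,0,0],
])

```text
t: 13.05
position: [0.5357, -0.0739, 0.143]
ee_rot: [0.428, 0.563, 0.427, -0.563]
wrist_force: [0.3, 0.7, 1.3]
gripper_width: 0.0504
```

```bash
python3 look.py 10 0 -.03;python3 -c "
from h import *
delta(box(0,.015,.147),yaw)"; python3 ov.py 10
```

```text
tcp [ 0.5357 -0.0739  0.143 ] f [0.2572 0.6921 1.3369] w 0.05038975951110902 t 13.05
delta cm [ 0.5962 -1.593  -0.4472] yang -0.2709441756019869 turn 5.582439801310457e-05
top none
scene 94 [0.0045 0.024  0.134 ] swing 1.4771200663735116 ends [0.0377 0.0209] [-0.0294  0.0272] zmax 0.14467260589501296
tcp [ 0.5361 -0.074   0.1434] f [-0.1936  0.2692  0.1373] w 0.05014070277212025 t 13.15
delta cm [-0.3592  0.2634  0.0525] yang -0.2709183920340972 turn 8.160796590273023e-05
```

View pics/ov10.png

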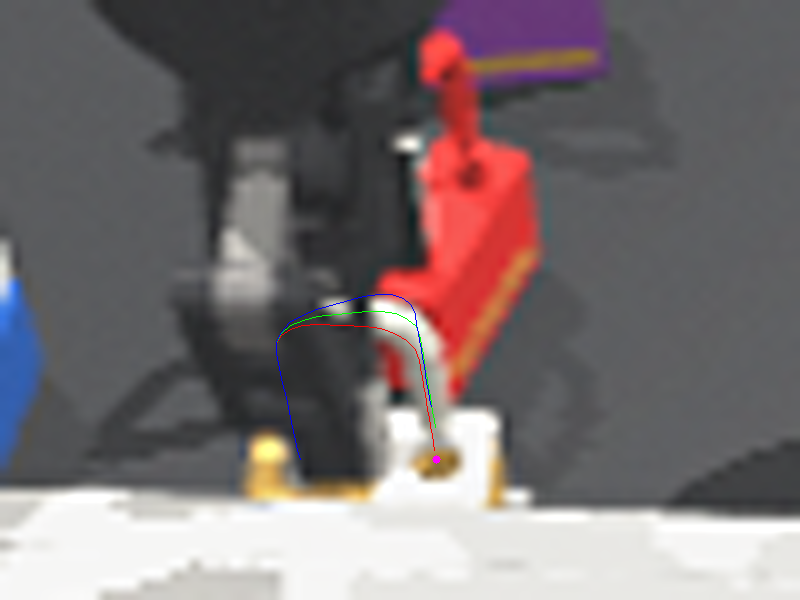

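step_arm([
  [4,-0.3,0.25,0,0],
  [3,-0.3,0.25,0,0],
  [2.4,-0.3,0.25,0,0],
  [2,-0.3,0.25,0,0],
  [1.7,-0.3,0.25,0,0],
])

```text
t: 13.65
position: [0.5373, -0.0745, 0.1447]
ee_rot: [-0.428, -0.563, -0.428, 0.563]
wrist_force: [-0.2, 0.6, 0.5]
gripper_width: 0.0173
```

step_arm([
  [1.5,0,0,0,0],
  [1.4,0,0,0,0],
  [1.3,0,0,0,0],
])

```text
t: 13.95
position: [0.5374, -0.0745, 0.1447]
ee_rot: [-0.428, -0.563, -0.428, 0.563]
wrist_force: [-0.0, -0.3, -0.5]
gripper_width: 0.0135
```

step_arm([
  [1.2,0,0,0,0],
  [1.1,0,0,0,0],
  [1.0,0,0,0,0],
  [1.0,0,0,0,0],
])

```text
t: 14.35
position: [0.5373, -0.0744, 0.1447]
ee_rot: [-0.428, -0.563, -0.428, 0.563]
wrist_force: [-0.5, 0.6, -0.2]
gripper_width: 0.0099
```

```bash
python3 look.py 11 0 -.03;python3 -c "
from h import *
delta(box(0,.015,.147),yaw)"; python3 ov.py 11
```

```text
tcp [ 0.5373 -0.0744  0.1447] f [-0.4603  0.6106 -0.2168] w 0.009900446124200537 t 14.35
delta cm [ 0.7709 -1.7644 -0.4523] yang -0.2709638635122062 turn 3.6136487793658745e-05
top none
scene 98 [0.0083 0.0227 0.1336] swing 0.7362009145199656 ends [0.0185 0.0115] [-0.0041  0.0364] zmax 0.14385655510953102
tcp [ 0.5374 -0.0744  0.1447] f [-0.9756  1.216  -0.0534] w 0.009856879734890914 t 14.45
delta cm [-0.2279  0.1328  0.0467] yang -0.27094667435405084 turn 5.332564594917599e-05
```

View pics/ov11.png

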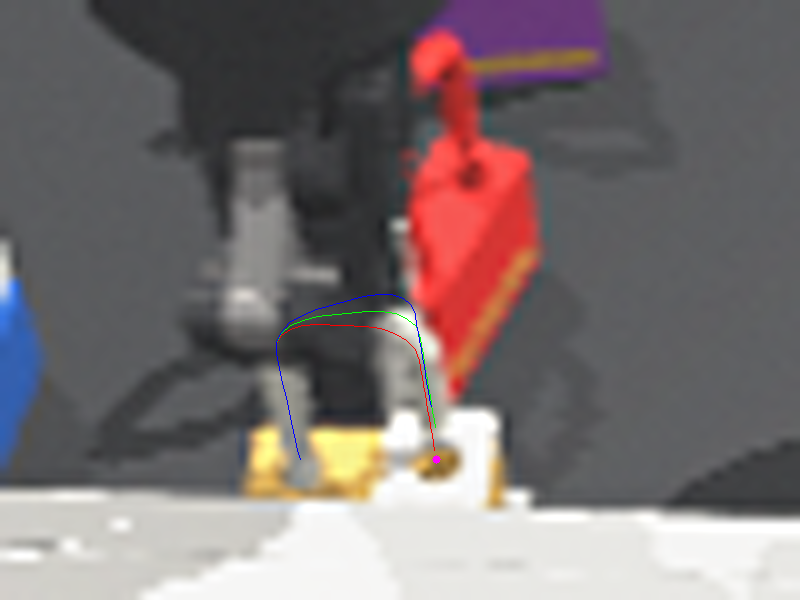

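step_arm([
  [0.95,0,0.1,0,0],
  [0.9,0,0.15,0,0],
  [0.86,0,0.15,0,0],
  [0.86,0,0.15,0,0],
])

```text
t: 14.85
position: [0.5389, -0.0749, 0.1447]
ee_rot: [-0.428, -0.563, -0.428, 0.563]
wrist_force: [-1.4, 1.1, -0.1]
gripper_width: 0.0087
```

step_arm([
  [1.5,0,0,0,0],
  [2.5,0,0,0,0],
  [4,0,0,0,0],
  [4,-1,0,0,0],
  [4,-5,0,0,0],
])

```text
t: 15.35
position: [0.5352, -0.0741, 0.1913]
ee_rot: [-0.425, -0.561, -0.431, 0.565]
wrist_force: [-0.5, 0.1, 0.2]
gripper_width: 0.0401
```

step_arm([
  [0,-1,-4,0,0],
  [0,-1,-7,0,0],
])

```text
t: 15.55
position: [0.4727, -0.0564, 0.2081]
ee_rot: [0.429, 0.564, 0.426, -0.562]
wrist_force: [-0.3, -0.1, -0.7]
gripper_width: 0.0116
```

```bash
python3 look.py 12 0 -.03;python3 ov.py 12
```

```text
tcp [ 0.4727 -0.0564  0.2081] f [-0.3052 -0.1252 -0.653 ] w 0.011648388656023233 t 15.55
delta cm [ 7.1368  4.9054 -0.4424] yang -0.2711360707879501 turn -0.0001360707879500822
top none
scene 89 [0.0015 0.0168 0.1349] swing 0.05149685548649638 ends [ 0.0025 -0.002 ] [0.0006 0.0352] zmax 0.14216802371777923
```

View pics/ov12.png

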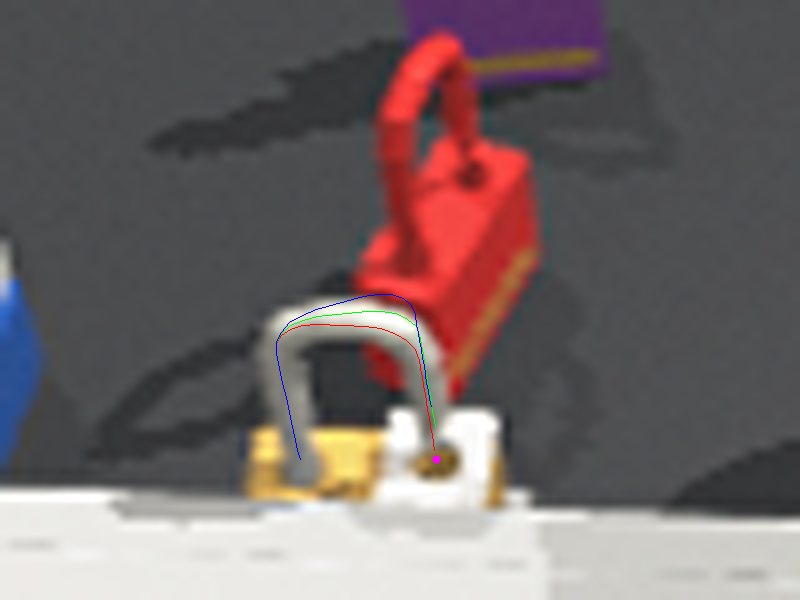

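step_arm([
  [0,-1,3,-0.3,0],
  [0,-1,5.2,-0.45,0],
  [0,-1,5.2,-0.45,0],
  [0,-1,5.2,-0.45,0],
])

```text
t: 16.05
position: [0.523, -0.0658, 0.2149]
ee_rot: [-0.428, -0.563, -0.428, 0.563]
wrist_force: [-0.1, -0.2, 0.1]
gripper_width: 0.0
```

```bash
python3 -c "
from h import *
delta(box(0.0005,.015,.1685),yaw)"
```

```text
tcp [ 0.523  -0.0658  0.2149] f [-0.078  -0.2341  0.1195] w 2.8447582973196962e-05 t 16.05
delta cm [4.6341 1.8036 0.4914] yang -0.27101503794429876 turn -1.503794429869032e-05
```

step_arm([
  [0,1,1.8,0.5,0],
  [0,3,1.8,0.5,0],
  [0,4.2,1.8,0.5,0],
  [0,4.6,1.8,0.5,0],
  [0,4.6,1.8,0.5,0],
])

```text
t: 16.55
position: [0.5375, -0.075, 0.1678]
ee_rot: [-0.427, -0.562, -0.429, 0.564]
wrist_force: [-0.8, 0.1, -0.1]
gripper_width: -0.0002
```

```bash
python3 look.py 13 0 -.03;python3 -c "
from h import *
delta(box(0.0005,.015,.1665),yaw)"
```

```text
tcp [ 0.5375 -0.075   0.1678] f [-0.7593  0.1479 -0.1077] w -0.00020117157196394616 t 16.55
delta cm [ 3.0893 -1.7869 -0.5023] yang -0.27085111170012327 turn 0.0001488882998765817
top 8 [-0.0057  0.0291  0.1286] swing -0.7166765499852942 ends [-0.0081  0.0264] [-0.0028  0.0324] zmax 0.13603621464381324
scene 66 [0.0022 0.0172 0.1323] swing 0.04008310829655963 ends [ 0.003  -0.0022] [0.0015 0.035 ] zmax 0.13943729795975157
tcp [ 0.5388 -0.0753  0.1692] f [ 0.0673 -0.1536 -0.1244] w 6.0053304525301866e-06 t 16.65
delta cm [0.2735 0.0202 0.0046] yang -0.27084790474885334 turn 0.00015209525114645572
```

View pics/scene13c.png

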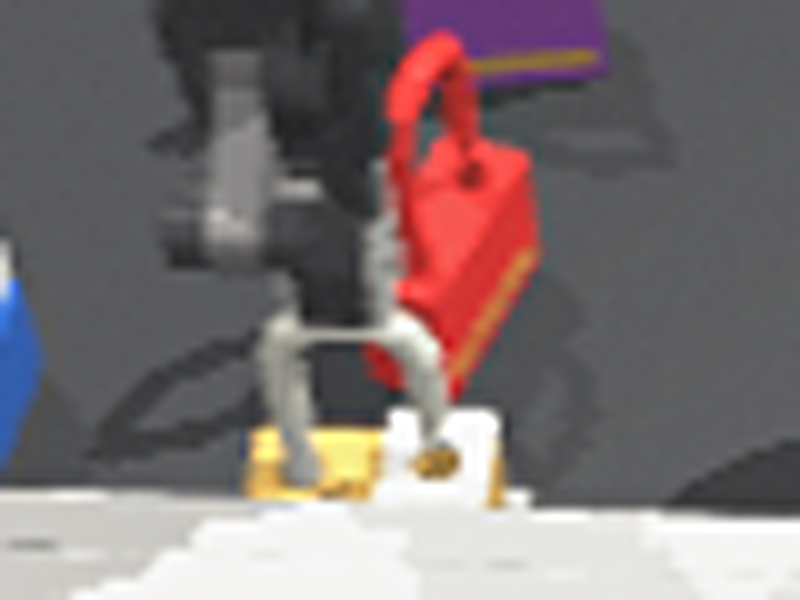

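Closed tips are centred over the crown at crop pixel (340,325). Next is the slow press.

step_arm([
  [0,0.15,0,0,0],
  [0,0.3,0,0,0],
  [0,0.4,0,0,0],
  [0,0.5,0,0,0],
  [0,0.5,0,0,0],
])

```text
t: 17.15
position: [0.5391, -0.0754, 0.1641]
ee_rot: [0.428, 0.563, 0.428, -0.563]
wrist_force: [-0.5, -0.1, 1.9]
gripper_width: -0.0002
```

step_arm([
  [0,0.1,0,0,0],
  [0,0.2,0,0,0],
  [0,0.3,0,0,0],
  [0,0.3,0,0,0],
])

```text
t: 17.55
position: [0.5388, -0.0754, 0.1607]
ee_rot: [0.428, 0.563, 0.428, -0.563]
wrist_force: [0.6, 0.6, 2.2]
gripper_width: -0.0005
```

step_arm([
  [0,0.1,0,0,0],
  [0,0.2,0,0,0],
  [0,0.3,0,0,0],
  [0,0.4,0,0,0],
])

```text
t: 17.95
position: [0.5389, -0.0754, 0.1568]
ee_rot: [0.428, 0.563, 0.428, -0.563]
wrist_force: [1.2, 0.9, 2.7]
gripper_width: -0.0003
```

step_arm([
  [0,0.1,0,0,0],
  [0,0.2,0,0,0],
  [0,0.3,0,0,0],
  [0,0.3,0,0,0],
])

```text
t: 18.35
position: [0.5388, -0.0754, 0.1537]
ee_rot: [0.428, 0.563, 0.428, -0.563]
wrist_force: [1.0, 0.3, 3.1]
gripper_width: -0.0002
```

```bash
python3 look.py 14 .02 -.03;python3 -c "
from h import *
delta(box(0.0005,.015,.1665),yaw)"
```

```text
tcp [ 0.5388 -0.0754  0.1537] f [0.9878 0.3333 3.1038] w -0.0001743139675581868 t 18.35
delta cm [ 1.6715 -1.9351 -0.5032] yang -0.2709679131081807 turn 3.208689181910529e-05
top 7 [-0.0061  0.029   0.1146] swing -0.6713969236557722 ends [-0.0077  0.0271] [-0.0038  0.0319] zmax 0.1195233081877978
scene 105 [0.0049 0.0191 0.1256] swing 0.047875792457951136 ends [ 0.0059 -0.0019] [0.0042 0.0352] zmax 0.14590003635075893
tcp [ 0.5388 -0.0754  0.1538] f [0.4229 1.3647 1.6996] w 0.0005265359116888173 t 18.45
delta cm [-1.273   0.0147 -0.0018] yang -0.27102077375592254 turn -2.0773755922576242e-05
```

View pics/scene14c.png

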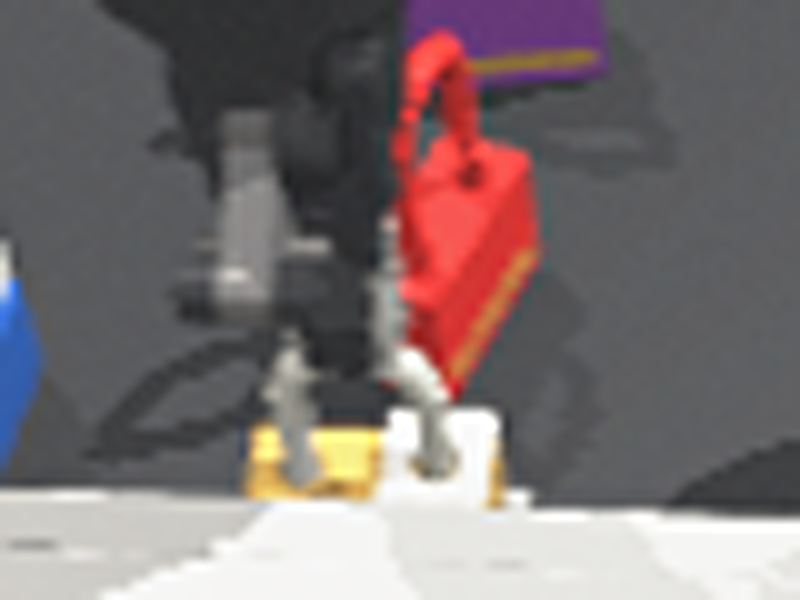

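```bash
python3 ov.py 14 .0127 0.03
```

```text
(no output)
```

View pics/ov14.png

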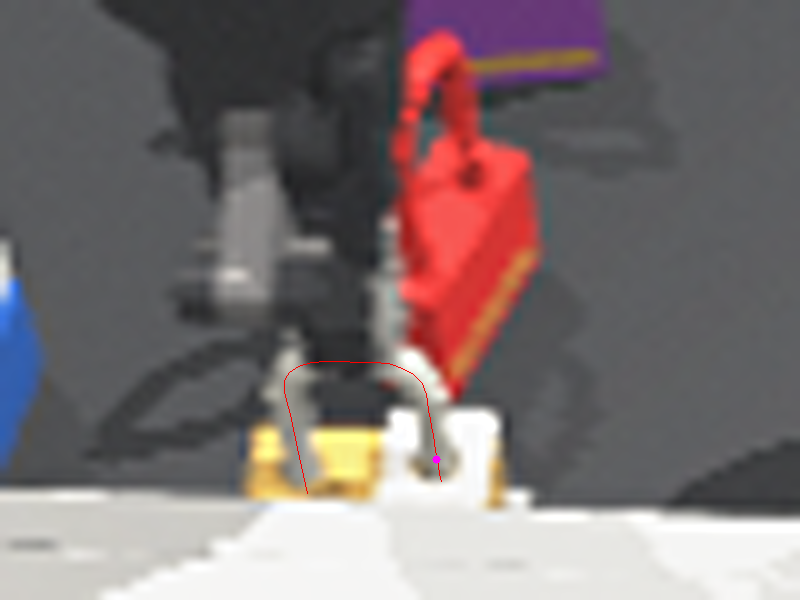

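step_arm([
  [0,0.1,0,0,0],
  [0,0.2,0,0,0],
  [0,0.3,0,0,0],
  [0,0.3,0,0,0],
])

```text
t: 18.85
position: [0.5389, -0.0754, 0.1507]
ee_rot: [0.428, 0.563, 0.428, -0.563]
wrist_force: [1.2, 0.9, 2.8]
gripper_width: -0.0001
```

step_arm([
  [0,0.07,0,0,0],
  [0,0.14,0,0,0],
  [0,0.2,0,0,0],
])

```text
t: 19.15
position: [0.5389, -0.0754, 0.1488]
ee_rot: [0.428, 0.563, 0.428, -0.563]
wrist_force: [0.5, 0.5, 3.4]
gripper_width: 0.0001
```

step_arm([
  [0,0.05,0,0,0],
  [0,0.1,0,0,0],
  [0,0.1,0,0,0],
])

```text
t: 19.45
position: [0.5391, -0.0754, 0.1482]
ee_rot: [0.428, 0.563, 0.428, -0.563]
wrist_force: [1.1, 0.2, 3.8]
gripper_width: 0.0001
```

step_arm([
  [0,0.05,0,0,0],
  [0,0.1,0,0,0],
  [0,0.1,0,0,0],
])

```text
t: 19.75
position: [0.5393, -0.0754, 0.1477]
ee_rot: [0.428, 0.563, 0.428, -0.563]
wrist_force: [0.0, 1.8, 7.8]
gripper_width: -0.0003
```

step_arm([
  [0,0.05,0,0,0],
  [0,0.1,0,0,0],
  [0,0.1,0,0,0],
])

```text
t: 20.05
position: [0.5395, -0.0755, 0.1471]
ee_rot: [0.428, 0.563, 0.428, -0.563]
wrist_force: [-0.4, 0.3, 8.8]
gripper_width: -0.0001
```

step_arm([
  [0,0.05,0,0,0],
  [0,0.1,0,0,0],
  [0,0.1,0,0,0],
])

```text
t: 20.35
position: [0.5396, -0.0754, 0.1463]
ee_rot: [0.428, 0.563, 0.427, -0.563]
wrist_force: [-1.1, 0.9, 9.4]
gripper_width: 0.0003
```

step_arm([
  [0,0.05,0,0,0],
  [0,0.1,0,0,0],
  [0,0.1,0,0,0],
])

```text
t: 20.65
position: [0.5398, -0.0755, 0.1457]
ee_rot: [0.428, 0.563, 0.427, -0.562]
wrist_force: [-1.0, 1.7, 11.9]
gripper_width: 0.0002
```

step_arm([
  [0,0.03,0,0,0],
  [0,0.06,0,0,0],
  [0,0.06,0,0,0],
])

```text
t: 20.95
position: [0.5396, -0.0754, 0.1447]
ee_rot: [0.428, 0.563, 0.427, -0.563]
wrist_force: [-0.3, 0.7, 10.0]
gripper_width: 0.0003
```

step_arm([
  [0,0.03,0,0,0],
  [0,0.06,0,0,0],
  [0,0.06,0,0,0],
])

```text
t: 21.25
position: [0.5388, -0.0753, 0.1425]
ee_rot: [0.428, 0.563, 0.428, -0.563]
wrist_force: [0.2, 0.1, 4.6]
gripper_width: 0.0001
```

step_arm([
  [0,0.03,0,0,0],
  [0,0.06,0,0,0],
  [0,0.06,0,0,0],
])

```text
t: 21.55
position: [0.5393, -0.0755, 0.1424]
ee_rot: [0.428, 0.563, 0.428, -0.563]
wrist_force: [1.6, 0.6, 5.2]
gripper_width: -0.0002
```

step_arm([
  [0,0.04,0,0,0],
  [0,0.06,0,0,0],
  [0,0.06,0,0,0],
])

```text
t: 21.85
position: [0.5394, -0.0755, 0.1423]
ee_rot: [0.428, 0.563, 0.428, -0.563]
wrist_force: [-0.1, 1.7, 9.0]
gripper_width: -0.0004
```

Force rose to about 12 N, fell to 4.6 N as the shackle slipped about 3 mm down, and then met a stop. I now back off slowly and look.

step_arm([
  [0,-0.2,0,0,0],
  [0,-0.4,0,0,0],
  [0,-1,0,0,0],
  [0,-3,0,0,0],
  [0,-6,0,0,0],
])

```text
t: 22.35
position: [0.5358, -0.0749, 0.199]
ee_rot: [-0.426, -0.561, -0.43, 0.565]
wrist_force: [0.8, 0.7, 0.6]
gripper_width: -0.0001
```

step_arm([
  [0,-3,-3,3,0],
  [0,-5,-5,8,0],
  [0,-5,-6,13,0],
  [0,-5,-6,18,0],
  [0,-5,-6,23,0],
])

```text
t: 22.85
position: [0.4201, -0.2728, 0.2513]
ee_rot: [-0.428, -0.563, -0.428, 0.563]
wrist_force: [1.7, 0.3, -0.1]
gripper_width: -0.0001
```

```bash
python3 look.py 15 .02 -.03;python3 ov.py 15 .024 0; python3 -c "
from h import *
a=cv2.imread('pics/top15.png');cv2.imwrite('pics/top15b.png',cv2.resize(a[80:320,180:500],(800,600),interpolation=2))
print(monitor.get_state()['wrist_force'])"
```

```text
tcp [ 0.4201 -0.2728  0.2513] f [ 1.7195  0.2675 -0.1076] w -0.0001465478753913017 t 22.85
delta cm [ 11.433    4.2406 -22.6998] yang -0.27044458087431983 turn 0.0005554191256802454
top 67 [-0.0029  0.0139  0.1146] swing 0.14705858336032476 ends [ 0.0002 -0.0069] [-0.0055  0.0317] zmax 0.12090441783069554
scene 84 [0.0016 0.0178 0.113 ] swing 0.04776490655512784 ends [ 0.0025 -0.0009] [0.0008 0.0351] zmax 0.1201125404426373
[-0.1543  0.8899  0.8892]
```

View pics/ov15.png

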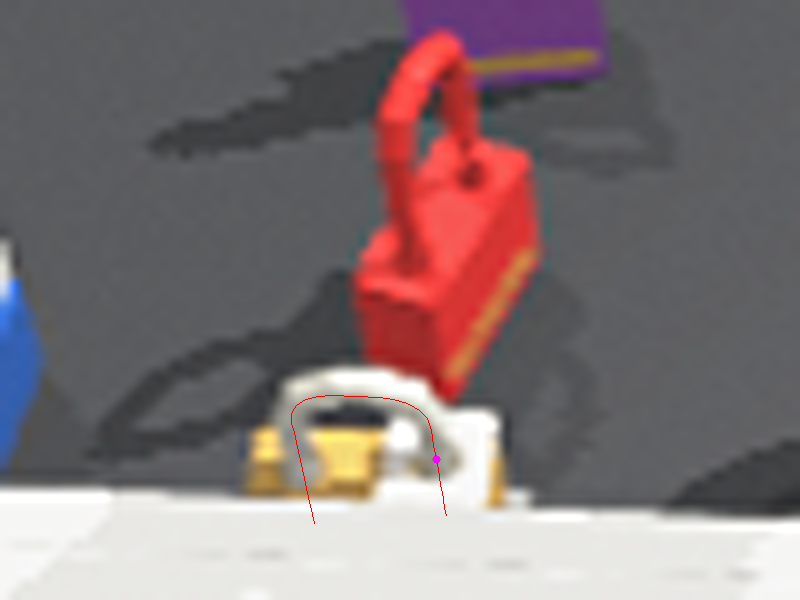

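View pics/top15b.png

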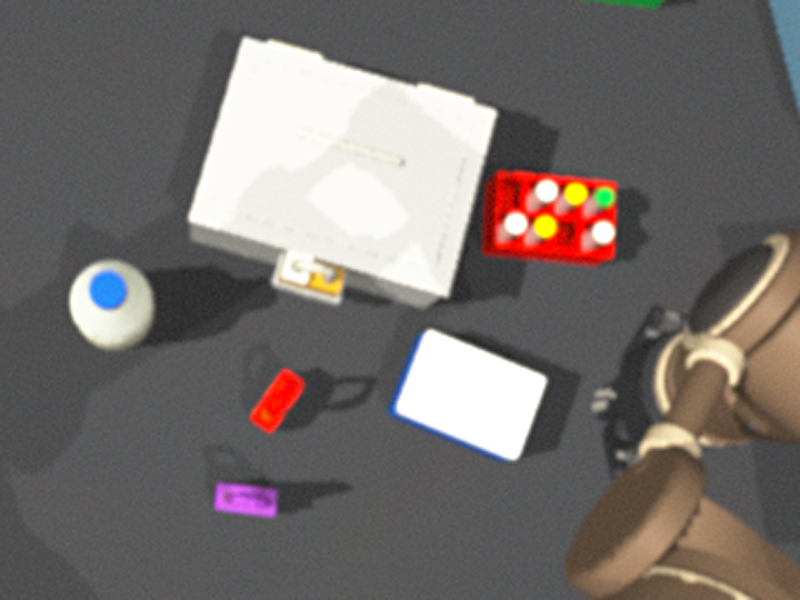

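Latched: the crown stays at z≈0.120, against 0.142 raised, with the robot clear. One re-check after a pause, then I hand in.

step_arm([
  [0,0,0,0,0],
  [0,0,0,0,0],
  [0,0,0,0,0],
  [0,0,0,0,0],
  [0,0,0,0,0],
])

```text
t: 23.45
position: [0.4224, -0.2709, 0.2513]
ee_rot: [-0.428, -0.563, -0.429, 0.563]
wrist_force: [0.3, -0.3, -0.4]
gripper_width: 0.0003
```

```bash
python3 look.py 16 .02 -.03; python3 -c "
from h import *
print(job.close_job())"
```

```text
tcp [ 0.4224 -0.2709  0.2513] f [ 0.2982 -0.3158 -0.4279] w 0.00026738807844937934 t 23.45
delta cm [ 11.4341   4.1004 -22.4506] yang -0.26900347971972804 turn 0.001996520280271863
top 65 [-0.0034  0.0144  0.1149] swing 0.0357989712617652 ends [-0.0027 -0.0047] [-0.004   0.0325] zmax 0.12041455986926376
scene 85 [0.0016 0.0171 0.1128] swing 0.03888101047216849 ends [ 0.0023 -0.0014] [0.0009 0.035 ] zmax 0.11994939441284332
the job is handed in; nothing more can be done
None
```

The reagent box is locked and the job is handed in at about 23.5 s.

- **Lid:** I pressed it shut first; its panel then measured level at 95.5 mm. Closing took under 5 N. A last check push against the shut rim read about 11 N, which is more than the few newtons needed.
- **Shackle swing:** I swung the shackle round and centred it over the lug holes with the jaws at 8.7 mm. My first push tilted the loose padlock slightly in its pocket. It stood upright again when I backed off.
- **Press and click:** I pressed in steps of up to 1 mm, and 0.5 mm or less near the click. Resistance climbed from about 3 N to 12 N, then fell to about 4.6 N at roughly 22–24 mm down. I then met the stop at 9 N and let go.
- **Last checks:** With the robot clear, the crown stays about 22 mm down (120 mm high, against 142 mm raised). It read the same in both cameras about half a second apart.
- **Left alone:** The padlock is still in its pocket. The bottle, tube rack and tip box look unmoved by eye, and so do the red and purple look-alikes.
- **Disagreement:** Just after release the two cameras gave different swing angles, 0.15 and 0.05 rad. At the second look both gave about 0.04 rad.

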